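# Finish the bonded brick wall of a still life

### The arm

A 6-joint arm with a two-finger parallel gripper is mounted at the origin on the work surface. World frame = base frame: x ahead of the robot, y to its left, z up, the work surface at z = 0. Lengths are in m, angles in rad, forces in N, time in s.
With the tool pointing down it reaches from about 0.375 to 0.9 m from the base axis. Payload 3.1 kg.
Tool frame: the origin (TCP) lies on the centre line of the jaws, within the pads' length; the fingertips stand robot.finger_overhang ahead of it and the grasp point (between the pads) lies 2 mm behind it (robot.finger_overhang is the distance from the TCP to the fingertips, in m); z points along the fingers, y is the direction in which the jaws open and shut (so a half turn about z gives the same grasp; the last joint's range is limited). The gripper opens to 87 mm and grips with 3 to 60 N. Pads are 19 mm wide; open, the fingers measure 117 mm over their backs; the gripper's body (75 mm by 190 mm) begins 51 mm behind the grasp point.
Start: joints at [0.96, 0.527, 1.433, -0, 1.181, -0.178], TCP at [0.262, 0.567, 0.24] pointing down, gripper open.
Joint ranges: [-3.08, 3.08], [-0.75, 2.2], [0.22, 2.44], [-1.43, 4.57], [0, 2.65], [-2.85, 2.85]. Speed limits (rad/s): [2.79, 2.79, 3.14, 3.14, 3.14, 3.14].

### API

Orientations are given as a unit quaternion [x, y, z, w].
In Python, from rig import robot gives the robot as it stands. The module is installed in compiled form; this text tells all that it offers.
- The arm moves only by the tool step_arm, never from a script. Its arguments are lists of equal length, an entry for each row: "slide": the shift along the tool's x, y, z in mm, a list of three; "twist": the turn about the tool's z in degrees. A call has 1 to 20 rows; each row shifts and turns the commanded pose from where the row before left it, along the tool's axes as they then stand; what a row does not reach is not made up. A row lasts 1/12 s, in which the tool goes at most 41.7 mm and 7.16 degrees, less where a joint would pass 70% of its speed; a pose out of reach is approached as far as the arm can. A call is refused whole if a number of a shift passes 41.7 or a number of a turn 7.16, either way. A call with a gripper value outside its range is refused whole. "jaw" is the finger opening in mm, from 0 to 87, set as the call begins (left out, the last holds). The fingers move at their own pace and stop on an object; "force" is the grip in N (left out, the last holds). Time passes only in rows, so rows that do not move let the fingers close. It gives the time, the measured TCP pose, the force and the opening at its end, in the units of the state.
- robot.get_obs(): the state, without advancing time (a new reading comes with each control period).
- robot.camera(name): name is "scene" or "top" or "wrist"; returns a dict with "color" (420x560x3 uint8, blue, green, red), "depth" (420x560 float32, m along the optical axis (not along the pixel's ray), 0 where there is no reading), "camera_matrix" (3x3 intrinsics, pixels), "k1" (the pictures are not rectified: a ray, as slopes to the right and down, at radius r is drawn at 1 + k1 r^2 times it, then the intrinsics apply), "origin" and "orientation" of the camera in the world. Camera axes: x right, y down, z forward; pixel columns grow to the right and rows downward; lengths in m; the calibration is good to about 2 mm. A picture is of the moment at which its call begins.
- robot.hand_in(): hands the job in, once; it reports no verdict.
The state is a dict: "time": time; "q": joint angles; "joint_velocities": joint speeds; "joint_torque": joint torques, N m; "position": TCP position; "tool_rot": TCP orientation; "ft_force": force on the tool from outside, world axes, zero at the start; "moment": the same for the moment, N m; "grip_width": finger opening in m.
Only numpy, scipy, OpenCV 4.12 (cv2) and the standard library are available. Lean on these libraries where they do the work, as an engineer would, in place of code of your own. Each camera call takes 0.05 s, during which the arm holds its last target.

### The job

Finish the little dry-laid wall for the still life: lay the whole brick and the half brick flat in the gap of its second course, in running bond so that no upright joint stands over a joint of the course below, straight and with their faces flush with the wall. Then lay the long capping slab flat along the wall, centred over the joint between the two. Leave everything else where it stands.

Things in the scene. Friction and masses are not known exactly. Their poses are not given: they have to be found in the camera images.
- wall: Half-built terracotta wall, fixed, 32 mm thick (y -16 to 16), on a plywood board 230 x 72 x 10 mm. Origin: centre of the board's underside, on the table; x along the wall, z up. First course, z 10 to 38 mm: half brick at x -102 to -73, whole bricks at x -67 to -3 and 3 to 67 (joints at x -70 and 0). Second course, z 38 to 66, so far: one whole brick at x -102 to -38. Both long faces are free.
- gap (a point): Middle of the joint of the first course under the gap, at its top (wall x 0, y 0, z 38 mm), axes as the wall's. The gap in the second course runs from x -38 to 73 mm, 111 mm long, for one whole and one half brick with joints of about 6 mm. In bond the whole brick is centred about here, the half brick about x 52.
- pier (a point): Centre of the top of the square pier, 32 x 32 mm, that stands on the board and bounds the gap (wall x 73 to 105 mm, top at z 64). The capping slab belongs at about wall x 35, its underside at z 66, so its end reaches over the pier, 2 mm above it.
- tray: Narrow open aluminium brush tray, fixed, 162 x 50 mm outside and 36 mm high, walls and floor 4 mm thick (channel 154 x 42 mm inside). Origin: centre of its underside, on the table; x along the tray, z up.
- whole: The whole terracotta brick, loose, 64 x 32 x 28 mm (x, y, z), about 110 g, lying flat in the tray along its length, its top 4 mm below the tray's rim. About 5 mm free at its sides, so that fingers reach only its ends, where 25 mm or more are free. Origin: its centre.
- half: The half brick of terracotta, loose, 29 x 32 x 28 mm (x, y, z), about 50 g, lying flat on the table. Laid, its x axis runs along the wall (either way round). Origin: its centre.
- cap: The capping slab of terracotta, loose, 96 x 40 x 18 mm (x, y, z), about 130 g, flat on the table; the longest piece. Laid, its x axis runs along the wall (either way round). Origin: its centre.
- pot: Bystander: small paint pot with black lid, 40 mm across, 45 mm high, loose. Origin: centre of its underside.
- slip: Bystander: thin brick slip of terracotta, 64 x 32 x 12 mm, loose, not for this wall. Origin: its centre, x along its length.
- tape: Bystander: roll of tape lying flat, 70 mm across, 22 mm high, loose. Origin: centre of its underside.
- eraser: Bystander: white eraser 45 x 22 x 12 mm, loose. Origin: its centre, x along its length.
- inkjar: Bystander: jar with white lid, 44 mm across, 55 mm high, loose. Origin: centre of its underside.
- bottle: Bystander: clear water bottle 64 mm across, 200 mm high, loose, upright. Origin: centre of its underside.
There are look-alikes about, which are no part of the job. Leave any purple or yellow look-alike of the whole alone.

How it is judged:
By the outcome, as a careful person would: the job done as asked, in the order asked, and still so for the second after the job is handed in, with the robot touching nothing.
It also fails if it takes over 72 s, if anything falls off the work surface, if the arm or the gripper's body presses on something with over 40 N, if the wrist force passes 120 N, or if a joint passes its speed limit or range.

## Working session

There is one attempt and no reset: what is moved stays moved. The work goes in short steps, Python scripts to look and compute and a tool call to move; the robot and the scene stay as the last step left them, time stands still between calls to the robot, and variables do not carry over. Pictures are saved under pics/ and viewed, and the job is handed in when it is done.

Besides the shell and the picture viewer there is one more tool, called after "Request:" as name(argument=value, ...) on one line, values as JSON. step_arm: Moves the arm, as the interface text tells. Its arguments: {"type":"object","properties":{"slide":{"type":"array","items":{"type":"array","items":{"type":"number"}}},"twist":{"type":"array","items":{"type":"number"}},"jaw":{"type":"number"},"force":{"type":"number"}},"required":["slide","twist"]}

```bash
mkdir -p pics
cat > h.py <<'E'
import numpy as np, cv2
from scipy.spatial.transform import Rotation as R
from rig import robot
def save(n,tag):
    c=robot.camera(n); cv2.imwrite(f'pics/{tag}.png',c['color']); np.savez(f'pics/{tag}.npz',**{k:np.asarray(v) for k,v in c.items()}); return c
def load(tag): return dict(np.load(f'pics/{tag}.npz'))
def rays(c,uv):
    K=c['camera_matrix']; d=np.array([float(c['k1']),0,0,0])
    return cv2.undistortPoints(np.asarray(uv,float).reshape(-1,1,2),K,d).reshape(-1,2)
def Rm(c):
    o=np.asarray(c['orientation']); return R.from_quat(o).as_matrix() if o.size==4 else o
def atz(c,uv,z):
    r=rays(c,uv); d=np.c_[r,np.ones(len(r))]@Rm(c).T; o=np.asarray(c['origin'])
    return o+d*((z-o[2])/d[:,2])[:,None]
def cloud(c):
    h,w=c['depth'].shape; u,v=np.meshgrid(np.arange(w),np.arange(h))
    r=rays(c,np.c_[u.ravel(),v.ravel()]); dd=c['depth'].ravel()[:,None]
    P=np.c_[r,np.ones(len(r))]*dd@Rm(c).T+np.asarray(c['origin']); P[dd[:,0]==0]=np.nan
    return P.reshape(h,w,3)
def proj(c,P):
    q=(np.asarray(P,float)-c['origin'])@Rm(c); s=q[:,:2]/q[:,2:]; r2=(s**2).sum(1,keepdims=True)
    s=s*(1+float(c['k1'])*r2); K=c['camera_matrix']; return s*[K[0,0],K[1,1]]+[K[0,2],K[1,2]]
E
python3 - <<'E'
from h import *
o=robot.get_obs(); print({k:np.round(v,4) for k,v in o.items()}); print(robot.finger_overhang)
for n in('scene','top'):
    c=save(n,n+'0'); print(n,c['camera_matrix'],c['k1'],c['origin'],c['orientation'])
E
```

```text
{'time': np.float64(0.0), 'q': array([ 0.9595,  0.5285,  1.4339,  0.    ,  1.1814, -0.1785]), 'joint_velocities': array([-0.    ,  0.0006, -0.0003, -0.0007, -0.    ,  0.0014]), 'joint_torque': array([ 2.00000e-03, -4.40039e+01, -1.76599e+01,  6.34000e-02,
        5.82000e-02, -2.00000e-04]), 'position': array([0.2617, 0.5668, 0.2385]), 'tool_rot': array([ 2.147e-01,  9.767e-01, -1.000e-03, -4.000e-04]), 'ft_force': array([-0.4381,  0.3282, -0.4074]), 'moment': array([ 0.013 ,  0.0292, -0.0022]), 'grip_width': np.float64(0.0871)}
0.017
scene [[424.43925713   0.         279.50334385]
 [  0.         424.43925713 211.79560082]
 [  0.           0.           1.        ]] -0.0701247806194649 [1.163067   0.05537843 0.70919826] [ 0.57666523  0.72227256 -0.29851405 -0.23805234]
top [[440.43493197   0.         275.50597267]
 [  0.         440.43493197 213.62454703]
 [  0.           0.           1.        ]] -0.0361840552749854 [ 0.4223254  -0.08608879  1.25873372] [-0.69911579  0.71320093 -0.03855074  0.03309659]
```

View pics/top0.png

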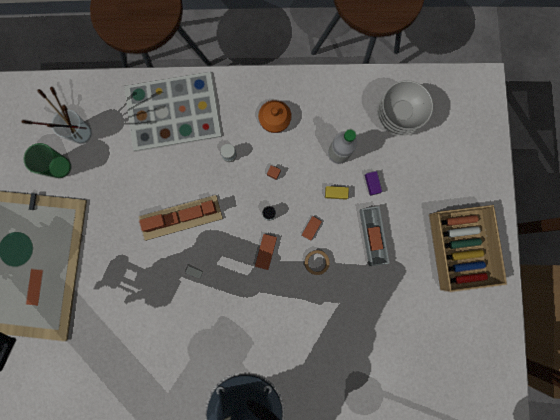

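View pics/scene0.png

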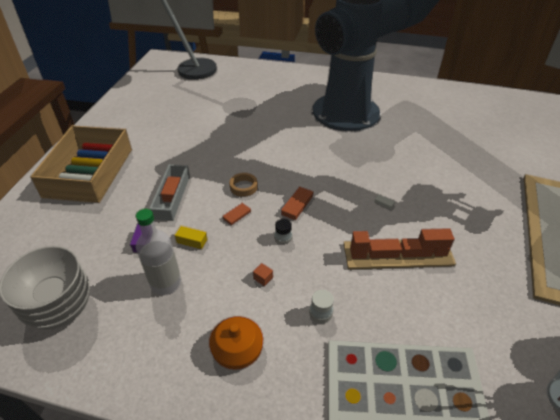

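Run:
```python
from h import *
c=load('top0'); im=c['color']; P=cloud(c)
cr=im[140:290,120:420]; cr=cv2.convertScaleAbs(cv2.resize(cr,None,fx=2.66,fy=2.66,interpolation=cv2.INTER_CUBIC),alpha=1.5)
cv2.imwrite('pics/top0c.png',cr)
hsv=cv2.cvtColor(im,cv2.COLOR_BGR2HSV)
m=(((hsv[...,0]<14)|(hsv[...,0]>172))&(hsv[...,1]>110)&(hsv[...,2]>40)).astype(np.uint8)
n,l,s,ce=cv2.connectedComponentsWithStats(m)
for i in range(1,n):
    if s[i,4]>60 and 120<ce[i][0]<400 and 140<ce[i][1]<290:
        q=P[l==i]; 
        z=np.nanpercentile(q[:,2],85); uv=np.argwhere((l==i))[:,::-1]
        print(ce[i].round(1),s[i,4],'ztop',z.round(4),'med z',np.nanmedian(q[:,2]).round(4), cv2.minAreaRect((atz(c,uv,z)[:,:2]*1000).astype(np.float32)))
```

```text
[273.3 171.9] 115 ztop 0.0297 med z 0.027 ((666.3291625976562, -93.36343383789062), (30.933046340942383, 31.374025344848633), 66.06804656982422)
[177.2 216.4] 946 ztop 0.0659 med z 0.0412 ((542.4600830078125, 169.51678466796875), (37.72847366333008, 208.1632080078125), 14.355329513549805)
[311.3 227.9] 237 ztop 0.0147 med z 0.0115 ((506.55535888671875, -197.6905059814453), (30.51742172241211, 62.20800018310547), 58.8364143371582)
[374.8 238.1] 273 ztop 0.0337 med z 0.0311 ((472.7544860839844, -372.4315185546875), (62.74357986450195, 34.06118392944336), 7.595730304718018)
[265.5 251.2] 464 ztop 0.0198 med z 0.0177 ((443.0973815917969, -66.49785614013672), (39.363155364990234, 94.11128997802734), 73.57355499267578)
```

View pics/top0c.png

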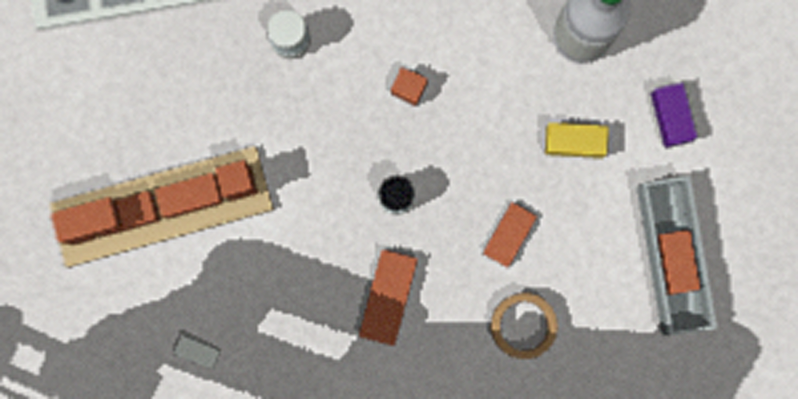

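```bash
cat >> h.py <<'E'
def state():
    o=robot.get_obs(); M=R.from_quat(o['tool_rot']).as_matrix(); return o,M
def yawy(M): return np.degrees(np.arctan2(M[1,1],M[0,1]))
def go(x,y,z,yaw=None,step=30):
    o,M=state(); d=(np.array([x,y,z])-o['position'])*1000; s=M.T@d
    n=max(1,int(np.ceil(np.linalg.norm(s)/step)))
    print('t',o['time'],'pos',o['position'].round(4),'yaw',yawy(M).round(2),'tilt',M[:,2].round(4),'w',o['grip_width'].round(4),'F',np.round(o['ft_force'],1))
    print('slide total',s.round(1),'rows',n,'each',(s/n).round(2))
    if yaw is not None:
        w=-((yaw-yawy(M)+90)%180-90); k=max(1,int(np.ceil(abs(w)/7))); print('twist total',w.round(2),'rows',k,'each',round(w/k,2))
E
python3 - <<'E'
from h import *
go(.50,.19,.24,14.4)
E
```

```text
Traceback (most recent call last):
  File "h.py", line 29, in go
    print('t',o['time'],'pos',o['position'].round(4),'yaw',yawy(M).round(2),'tilt',M[:,2].round(4),'w',o['grip_width'].round(4),'F',np.round(o['ft_force'],1))
                                                                                                       ^^^^^^^^^^^^^^^^^^^^^
AttributeError: 'float' object has no attribute 'round'
```

```bash
sed -i "s/o\['grip_width'\].round(4)/round(o['grip_width'],4)/; s/o\['position'\]/np.asarray(o['position'])/g" h.py
python3 - <<'E'
from h import *
go(.50,.19,.24,14.4)
E
```

```text
t 0.1 pos [0.2617 0.5669 0.2387] yaw 65.2 tilt [-0.0011 -0.0016 -1.    ] w 0.0871 F [ 0.6 -0.2  0.5]
slide total [-374.3 -242.2   -1. ] rows 15 each [-24.96 -16.15  -0.07]
twist total 50.8 rows 8 each 6.35
```

Request:
step_arm(slide=[[-25,-16.1,0],[-25,-16.1,0],[-25,-16.1,0],[-25,-16.1,0],[-25,-16.1,0],[-25,-16.1,0],[-25,-16.1,0],[-25,-16.1,0],[-25,-16.1,0],[-25,-16.1,0],[-25,-16.1,0],[-25,-16.1,0],[-25,-16.1,0],[-25,-16.1,0],[-25,-16.1,0]], twist=[0,0,0,0,0,0,0,0,0,0,0,0,0,0,0])

```text
time: 1.35
position: [0.5015, 0.1895, 0.2392]
tool_rot: [0.215, 0.977, -0.0, -0.0]
ft_force: [-0.1, 0.8, -0.4]
grip_width: 0.0873
```

Request:
step_arm(slide=[[0,0,0],[0,0,0],[0,0,0],[0,0,0],[0,0,0],[0,0,0],[0,0,0],[0,0,0],[0,0,0],[0,0,0]], twist=[6.35,6.35,6.35,6.35,6.35,6.35,6.35,6.35,0,0])

```text
time: 2.18
position: [0.501, 0.1908, 0.2392]
tool_rot: [0.612, 0.791, -0.0, -0.0]
ft_force: [0.5, -0.1, 0.1]
grip_width: 0.0872
```

Run:
```python
from h import *
c=save('wrist','w1'); print(c['origin'],c['camera_matrix'],c['k1'],Rm(c).round(3))
save('top','top1')
go(.50,.19,.24,14.4)
```

```text
[0.48382858 0.25580052 0.38524162] [[347.47973804   0.         280.71933964]
 [  0.         347.47973804 216.7900468 ]
 [  0.           0.           1.        ]] -0.01563530704949374 [[ 0.968  0.244  0.063]
 [ 0.252 -0.937 -0.242]
 [-0.     0.25  -0.968]]
t 2.2833 pos [0.5011 0.1908 0.2394] yaw 14.53 tilt [-5.e-04 -1.e-04 -1.e+00] w 0.0868 F [-0.5  0.2  0.6]
slide total [-0.6 -1.2 -0.6] rows 1 each [-0.56 -1.24 -0.65]
twist total 0.13 rows 1 each 0.13
```

View pics/w1.png

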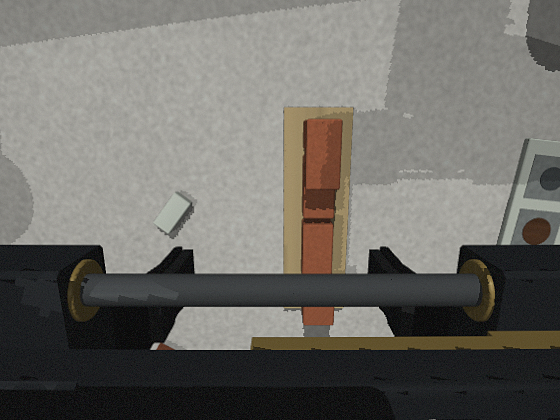

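Request:
step_arm(slide=[[-30,7,0],[-30,7,0],[-30,7,0],[-30,7,0],[0,0,0],[0,0,0]], twist=[0,0,0,0,0,0])

```text
time: 2.78
position: [0.5588, 0.0802, 0.2393]
tool_rot: [0.614, 0.79, 0.0, -0.0]
ft_force: [-0.0, 0.6, -0.2]
grip_width: 0.0868
```

Run:
```python
from h import *
c=save('wrist','w2')
cr=c['color'][120:420]
cv2.imwrite('pics/w2c.png',cv2.resize(c['color'][:250,200:450],None,fx=3,fy=3,interpolation=cv2.INTER_CUBIC)[:, :750][:, :][:600*2])
im=cv2.imread('pics/w2c.png'); print(im.shape); cv2.imwrite('pics/w2c.png',cv2.resize(c['color'][60:260,220:440],None,fx=3,fy=3,interpolation=cv2.INTER_CUBIC))
go(.50,.19,.24,14.4)
```

```text
(750, 750, 3)
t 2.8333 pos [0.5579 0.0813 0.2392] yaw 14.37 tilt [-1.2e-03  6.0e-04 -1.0e+00] w 0.0871 F [-0.6  0.2  0.1]
slide total [119.6 -29.1  -0.6] rows 5 each [23.93 -5.82 -0.13]
twist total -0.03 rows 1 each -0.03
```

View pics/w2.png

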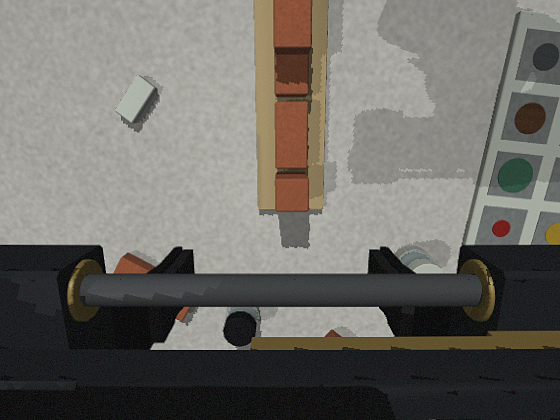

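View pics/w2c.png

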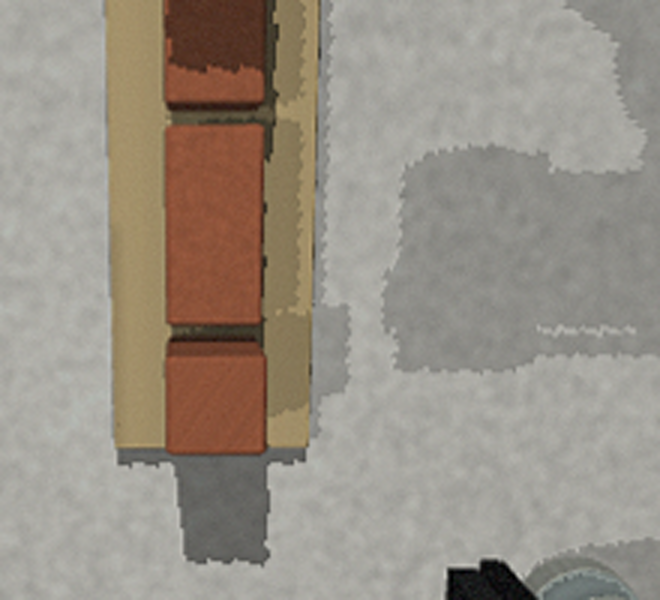

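```bash
cat >> h.py <<'E'
from scipy.optimize import least_squares
def fitpose(views,x0):
    # views: list of (cam, uv(N,2), local xyz mm(N,3)); pose x,y,yaw(deg)
    def res(p):
        r=R.from_euler('z',p[2],degrees=True).as_matrix(); out=[]
        for c,uv,L in views:
            P=np.asarray(L,float)/1000@r.T+[p[0],p[1],0]; out.append((proj(c,P)-uv).ravel())
        return np.concatenate(out)
    s=least_squares(res,x0,x_scale=[.01,.01,1]); return s.x,res(s.x).reshape(-1,2)
E
python3 - <<'E'
from h import *
c=load('w2')
uv=np.array([[167,452],[265,452],[168,355],[264,355],[167,323],[264,323],[167,125],[264,125],[167,103],[264,103]])/3+[220,60]-0.33
L=[[105,-16,64],[105,16,64],[73,-16,64],[73,16,64],[67,-16,38],[67,16,38],[3,-16,38],[3,16,38],[-3,-16,38],[-3,16,38]]
p,r=fitpose([(c,uv,L)],[.54,.17,-75]); print(p,r.round(1).tolist())
c1=load('top1'); cv2.imwrite('pics/top1c.png',cv2.resize(c1['color'][180:250,130:240],None,fx=6,fy=6,interpolation=cv2.INTER_CUBIC))
t=load('top0')
crop=t['color'][185:250,130:240]; cv2.imwrite('pics/top0w.png',cv2.convertScaleAbs(cv2.resize(crop,None,fx=6,fy=6,interpolation=cv2.INTER_CUBIC),alpha=1.5))
r=R.from_euler('z',p[2],degrees=True).as_matrix()
LL=np.array([[-102,-16,66],[-102,16,66],[-38,-16,66],[-38,16,66],[73,-16,64],[73,16,64],[105,-16,64],[105,16,64],[-115,-36,10],[-115,36,10],[115,-36,10],[115,36,10]])/1000
q=proj(t,LL@r.T+[p[0],p[1],0]); im=cv2.imread('pics/top0w.png')
for a in (q-[130,185]+.5)*6: cv2.circle(im,tuple(int(v) for v in a),3,(255,255,0),1)
cv2.imwrite('pics/top0w.png',im)
P=cloud(c); rr=R.from_euler('z',p[2],degrees=True).as_matrix()
Q=(P-[p[0],p[1],0])@rr
for nm,x0,x1 in(('pier',78,100),('brick1',10,60),('brick2',-80,-45)):
    m=(Q[...,0]>x0/1e3)&(Q[...,0]<x1/1e3)&(abs(Q[...,1])<.012); print(nm,np.nanmedian(Q[m][:,2]),m.sum())
E
```

```text
[  0.54512989   0.17475308 -75.60470487] [[-0.5, 0.8], [0.5, 0.8], [-1.0, -0.4], [1.5, -0.4], [-0.3, 0.6], [-0.5, 0.6], [-0.6, -0.8], [0.7, -0.8], [-0.7, -0.1], [0.8, -0.1]]
pier 0.06477877191386922 573
brick1 0.03878493620698595 1280
brick2 0.06678550993888915 1113
```

View pics/top0w.png

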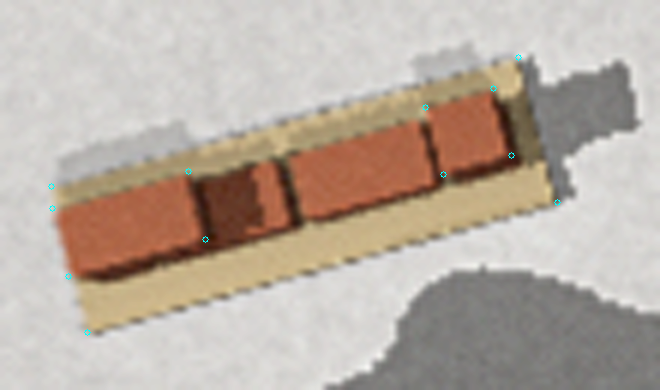

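Run:
```python
from h import *
go(.484,-.46,.24,7.6)
```

```text
t 2.8333 pos [0.5579 0.0813 0.2392] yaw 14.37 tilt [-1.2e-03  6.0e-04 -1.0e+00] w 0.0871 F [-0.6  0.2  0.1]
slide total [-506. -206.   -1.] rows 19 each [-26.63 -10.84  -0.05]
twist total 6.77 rows 1 each 6.77
```

Request:
step_arm(slide=[[-28.1,-11.4,0],[-28.1,-11.4,0],[-28.1,-11.4,0],[-28.1,-11.4,0],[-28.1,-11.4,0],[-28.1,-11.4,0],[-28.1,-11.4,0],[-28.1,-11.4,0],[-28.1,-11.4,0],[-28.1,-11.4,0],[-28.1,-11.4,0],[-28.1,-11.4,0],[-28.1,-11.4,0],[-28.1,-11.4,0],[-28.1,-11.4,0],[-28.1,-11.4,0],[-28.1,-11.4,0],[-28.1,-11.4,0],[0,0,0],[0,0,0]], twist=[0,0,0,0,0,0,0,0,0,0,0,0,0,0,0,0,0,6.77,0,0], jaw=76)

```text
time: 4.5
position: [0.4853, -0.4591, 0.239]
tool_rot: [0.658, 0.753, 0.0, -0.001]
ft_force: [0.5, 0.4, -0.4]
grip_width: 0.0761
```

Run:
```python
from h import *
c=save('wrist','w3')
go(.484,-.46,.24,7.6)
```

```text
t 4.55 pos [ 0.4854 -0.4578  0.239 ] yaw 7.74 tilt [-7.0e-04  2.2e-03 -1.0e+00] w 0.0761 F [-0.3  0.7  0.8]
slide total [-2.  -1.7 -1. ] rows 1 each [-2.02 -1.72 -0.98]
twist total 0.14 rows 1 each 0.14
```

View pics/w3.png

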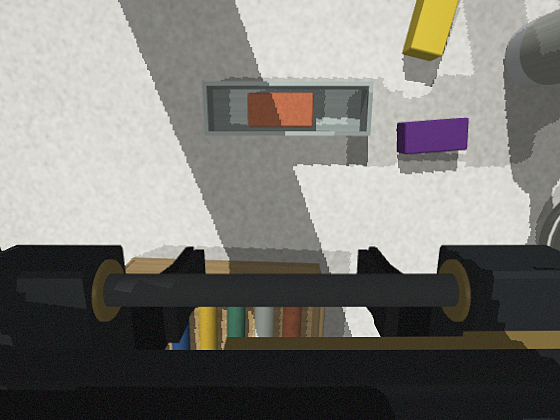

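Run:
```python
from h import *
c=load('w3'); im=c['color']
cv2.imwrite('pics/w3c.png',cv2.resize(im[65:150,190:385],None,fx=4,fy=4,interpolation=cv2.INTER_CUBIC))
hsv=cv2.cvtColor(im,cv2.COLOR_BGR2HSV)
m=((hsv[...,0]<14)&(hsv[...,1]>100)&(hsv[...,2]>40)); m[:70]=0; m[150:]=0; m[:,:220]=0;m[:,340:]=0
uv=np.argwhere(m)[:,::-1]; P=cloud(c); print('z',np.nanmedian(P[m][:,2]))
print(cv2.minAreaRect((atz(c,uv,.032)[:,:2]*1000).astype(np.float32)))
# tray rim corners
t=atz(c,[[204,81],[371,81],[369,135],[207,136]],.036)[:,:2]; print(t.round(4), t.mean(0), np.degrees(np.arctan2(*(t[1]-t[0])[::-1])))
b=load('top0'); Pb=cloud(b)[120:165,325:360].reshape(-1,3); Pb=Pb[Pb[:,2]>.08]; print('bottle',np.median(Pb,0),Pb.min(0),Pb.max(0))
```

```text
z 0.032626365888126646
((473.24847412109375, -375.8460998535156), (62.88715744018555, 30.83746337890625), 7.6742424964904785)
[[ 0.3986 -0.3598]
 [ 0.5551 -0.3386]
 [ 0.5629 -0.3879]
 [ 0.4056 -0.4101]] [ 0.48055264 -0.37409322] 7.688402520398765
bottle [ 0.71340033 -0.27596368  0.13641418] [ 0.69081634 -0.31269309  0.08017697] [ 0.75393672 -0.25097278  0.20566303]
```

View pics/w3c.png

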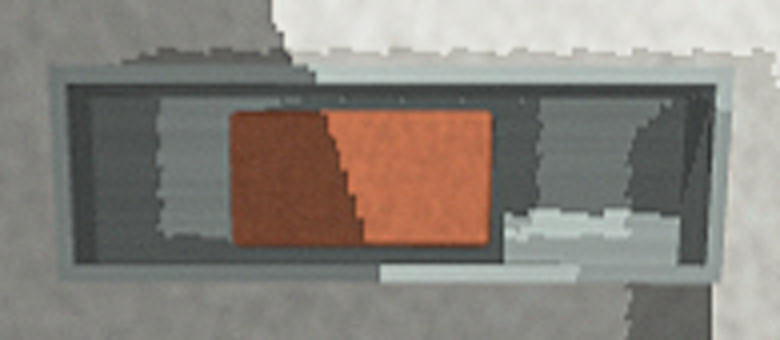

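Run:
```python
from h import *
go(.4732,-.3748,.12,7.68)
```

```text
t 4.55 pos [ 0.4854 -0.4578  0.239 ] yaw 7.74 tilt [-7.0e-04  2.2e-03 -1.0e+00] w 0.0761 F [-0.3  0.7  0.8]
slide total [ 83.6  -0.9 119.2] rows 5 each [16.72 -0.18 23.84]
twist total 0.06 rows 1 each 0.06
```

Request:
step_arm(slide=[[16.7,-0.2,23.8],[16.7,-0.2,23.8],[16.7,-0.2,23.8],[16.7,-0.2,23.8],[16.8,-0.1,24],[0,0,0],[0,0,0],[0,0,0]], twist=[0,0,0,0,0,0,0,0])

```text
time: 5.22
position: [0.4748, -0.3771, 0.1219]
tool_rot: [0.658, 0.753, -0.0, 0.002]
ft_force: [0.2, -0.5, 0.1]
grip_width: 0.0761
```

Run:
```python
from h import *
go(.4732,-.3748,.025,7.68)
```

```text
t 5.2167 pos [ 0.4748 -0.3771  0.1219] yaw 7.75 tilt [ 0.0022 -0.0026 -1.    ] w 0.0761 F [ 0.2 -0.5  0.1]
slide total [ 2.8 -1.4 96.9] rows 4 each [ 0.7  -0.36 24.22]
twist total 0.07 rows 1 each 0.07
```

Request:
step_arm(slide=[[1,-0.5,24],[1,-0.5,24],[0,0,24],[0,0,15],[0,0,9],[0,0,0],[0,0,0]], twist=[0,0,0,0,0,0,0])

```text
time: 5.8
position: [0.4729, -0.3761, 0.0254]
tool_rot: [0.659, 0.753, -0.0, 0.001]
ft_force: [0.0, 0.2, -0.8]
grip_width: 0.0761
```

Request:
step_arm(slide=[[0,0,0],[0,0,0],[0,0,0],[0,0,0],[0,0,0],[0,0,0]], twist=[0,0,0,0,0,0], jaw=55, force=20)

```text
time: 6.3
position: [0.4727, -0.3755, 0.0257]
tool_rot: [0.658, 0.753, -0.0, 0.001]
ft_force: [-0.3, 0.1, 5.6]
grip_width: 0.0637
```

Run:
```python
from h import *
c=load('w2'); print('eraser',atz(c,[[136,100],[115,115],[158,85]],.012)[:,:2])
t=load('top0'); print('pot',atz(t,[[269,212]],.045),'tape',atz(t,[[316,261]],.022),'jar',atz(t,[[228,150]],.055), 'palette', atz(t,[[132,150],[220,135]],.01))
go(.4732,-.375,.13)
```

```text
eraser [[0.39148888 0.13525621]
 [0.37249391 0.11522148]
 [0.41104624 0.15513322]]
pot [[ 0.55056235 -0.07878565  0.045     ]] tape [[ 0.41269892 -0.20740898  0.022     ]] jar [[0.72562927 0.03224761 0.055     ]] palette [[0.74280565 0.31526457 0.01      ]
 [0.78196559 0.05955294 0.01      ]]
t 6.3 pos [ 0.4727 -0.3755  0.0257] yaw 7.63 tilt [ 0.0018 -0.002  -1.    ] w 0.0637 F [-0.3  0.1  5.6]
slide total [   0.2    0.7 -104.3] rows 4 each [  0.06   0.17 -26.08]
```

Request:
step_arm(slide=[[0,0,10],[0,0,-20],[0,0,-25],[0,0,-30],[0,0,-30],[0,0,-10]], twist=[0,0,0,0,0,0])

```text
time: 6.8
position: [0.4735, -0.3763, 0.1335]
tool_rot: [0.658, 0.753, -0.0, 0.003]
ft_force: [0.2, -1.3, -0.4]
grip_width: 0.0642
```

Run:
```python
from h import *
go(.46,.04,.13,-75.6,28)
```

```text
t 6.8 pos [ 0.4735 -0.3763  0.1335] yaw 7.65 tilt [ 0.0045 -0.0052 -1.    ] w 0.0642 F [ 0.2 -1.3 -0.4]
slide total [414.4  42.    1.3] rows 15 each [27.62  2.8   0.09]
twist total 83.25 rows 12 each 6.94
```

Request:
step_arm(slide=[[27.6,2.8,0],[27.6,2.8,0],[27.6,2.8,0],[27.6,2.8,0],[27.6,2.8,0],[27.6,2.8,0],[27.6,2.8,0],[27.6,2.8,0],[27.6,2.8,0],[27.6,2.8,0],[27.6,2.8,0],[27.6,2.8,0],[27.6,2.8,0],[27.6,2.8,0],[27.6,2.8,0],[0,0,0]], twist=[0,0,0,0,0,0,0,0,0,0,0,0,0,0,0,0])

```text
time: 8.13
position: [0.4566, 0.0451, 0.1288]
tool_rot: [0.657, 0.754, -0.0, -0.002]
ft_force: [0.2, -0.7, -0.7]
grip_width: 0.0636
```

Request:
step_arm(slide=[[0,0,0],[0,0,0],[0,0,5],[0,0,10],[0,0,10],[0,0,10],[0,0,10],[0,0,10],[0,0,10],[0,0,10],[0,0,10],[0,0,10],[0,0,0],[0,0,0],[0,0,0]], twist=[6.94,6.94,6.94,6.94,6.94,6.94,6.94,6.94,6.94,6.94,6.94,6.94,0,0,0])

```text
time: 9.38
position: [0.4587, 0.0409, 0.0344]
tool_rot: [0.992, 0.126, -0.0, 0.0]
ft_force: [0.1, 0.6, -0.5]
grip_width: 0.0638
```

Run:
```python
from h import *
go(.46,.04,.0225,-75.6,28)
```

```text
t 9.3833 pos [0.4587 0.0409 0.0344] yaw -75.51 tilt [-1.e-04 -1.e-04 -1.e+00] w 0.0638 F [ 0.1  0.6 -0.5]
slide total [ 1.1  1.2 11.9] rows 1 each [ 1.07  1.16 11.92]
twist total 0.09 rows 1 each 0.09
```

Request:
step_arm(slide=[[0,0,8],[0,0,3],[0,0,0],[0,0,0]], twist=[0,0,0,0])

```text
time: 9.72
position: [0.4585, 0.0412, 0.0232]
tool_rot: [0.992, 0.125, -0.0, -0.0]
ft_force: [0.1, -0.7, -0.1]
grip_width: 0.0636
```

Request:
step_arm(slide=[[0,0,1.5],[0,0,0],[0,0,0]], twist=[0,0,0])

```text
time: 9.97
position: [0.4586, 0.0412, 0.0219]
tool_rot: [0.992, 0.125, 0.0, 0.0]
ft_force: [-0.7, -0.4, -0.6]
grip_width: 0.0638
```

Request:
step_arm(slide=[[0,0,1],[0,0,0],[0,0,0]], twist=[0,0,0])

```text
time: 10.22
position: [0.4587, 0.0411, 0.0209]
tool_rot: [0.992, 0.125, 0.0, 0.0]
ft_force: [0.1, 0.2, -0.7]
grip_width: 0.0638
```

Request:
step_arm(slide=[[0,0,1.5],[0,0,0],[0,0,0]], twist=[0,0,0])

```text
time: 10.47
position: [0.4586, 0.0411, 0.0193]
tool_rot: [0.992, 0.125, -0.0, -0.0]
ft_force: [-0.1, 0.6, -1.4]
grip_width: 0.0639
```

Request:
step_arm(slide=[[0,0,0],[0,0,0],[0,0,0]], twist=[0,0,0], jaw=74)

```text
time: 10.72
position: [0.4587, 0.0411, 0.0194]
tool_rot: [0.992, 0.125, 0.0, 0.0]
ft_force: [-0.3, 0.6, -0.2]
grip_width: 0.0721
```

Request:
step_arm(slide=[[0,0,-15],[0,0,-25],[0,0,-25],[0,7.5,-25],[0,7.5,-25],[0,7.5,-25],[0,7.5,-25],[0,7.5,-25],[0,7.5,-20],[0,7.5,-10],[0,7.5,0],[0,7.5,0],[0,7.5,0],[0,7.5,0],[0,7.5,0]], twist=[0,0,0,0,0,0,0,0,0,0,0,0,0,0,0])

```text
time: 11.97
position: [0.4804, -0.0465, 0.2382]
tool_rot: [0.992, 0.125, -0.001, -0.001]
ft_force: [0.2, -0.1, -0.5]
grip_width: 0.0743
```

Request:
step_arm(slide=[[0,0,0],[0,0,0],[0,0,0],[0,0,0],[0,0,0],[0,0,0],[0,0,0],[0,0,0],[0,0,0],[0,0,0],[0,0,0],[0,0,0],[0,0,0],[0,0,0],[0,0,0]], twist=[-6.9,-6.9,-6.9,-6.9,-6.9,-6.9,-6.9,-6.9,-6.9,-6.9,-6.9,-6.9,-7.1,0,0], jaw=50)

```text
time: 13.22
position: [0.4808, -0.0462, 0.2387]
tool_rot: [0.615, 0.788, -0.0, -0.001]
ft_force: [-0.4, 0.6, -1.3]
grip_width: 0.0497
```

Run:
```python
from h import *
c=save('wrist','w4'); save('top','top4')
go(.4586,.0411,.0225,14.4,28)
```

```text
t 13.3167 pos [ 0.4809 -0.0462  0.239 ] yaw 14.1 tilt [-8.e-04  3.e-04 -1.e+00] w 0.0498 F [ 0.6  0.1 -0. ]
slide total [ 9.000e+01 -2.000e-01  2.165e+02] rows 9 each [ 1.000e+01 -2.000e-02  2.405e+01]
twist total -0.3 rows 1 each -0.3
```

View pics/w4.png

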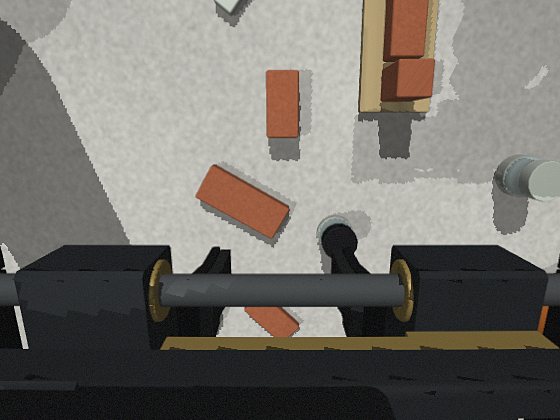

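Run:
```python
from h import *
for tag,box in (('w4',None),('top4',None)):
    c=load(tag); im=c['color']; P=cloud(c)
    hsv=cv2.cvtColor(im,cv2.COLOR_BGR2HSV)
    m=((((hsv[...,0]<14)|(hsv[...,0]>172))&(hsv[...,1]>110)&(hsv[...,2]>40)))
    n,l,s,ce=cv2.connectedComponentsWithStats(m.astype(np.uint8))
    for i in range(1,n):
        if s[i,4]<80: continue
        z=np.nanpercentile(P[l==i][:,2],50)
        uv=np.argwhere(l==i)[:,::-1]
        for Z in (.018,.028):
            if abs(z-Z)<.006:
                w=atz(c,uv,Z)[:,:2]; print(tag,ce[i].round(0),round(z,4),Z,[np.round(v,1) for v in cv2.minAreaRect((w*1000).astype(np.float32))],w.mean(0).round(4))
c=load('w4')
a=cv2.resize(c['color'][60:150,250:320],None,fx=6,fy=6,interpolation=cv2.INTER_CUBIC); cv2.imwrite('pics/w4a.png',a)
b=cv2.resize(c['color'][40:130,340:460],None,fx=6,fy=6,interpolation=cv2.INTER_CUBIC); cv2.imwrite('pics/w4b.png',b)
```

```text
w4 [282. 103.] 0.0287 0.028 [array([460.1,  40.7]), array([31., 63.]), np.float64(14.5)] [0.46   0.0414]
w4 [242. 201.] 0.0186 0.018 [array([443.2, -66.5]), array([41.4, 94.8]), np.float64(74.0)] [ 0.4426 -0.0661]
w4 [274. 320.] 0.0128 0.018 [array([ 506.7, -193.6]), array([33.7, 63.2]), np.float64(59.1)] [ 0.5096 -0.1968]
top4 [273. 172.] 0.0275 0.028 [array([666.8, -92.4]), array([30.6, 29.7]), np.float64(62.6)] [ 0.6664 -0.0928]
top4 [462. 220.] 0.0256 0.028 [array([ 519.1, -623.5]), array([21.6, 94.3]), np.float64(5.5)] [ 0.5194 -0.6244]
top4 [225. 247.] 0.0276 0.028 [array([459.5,  42.7]), array([29.9, 58.5]), np.float64(14.8)] [0.4574 0.0445]
top4 [ 34. 287.] 0.0135 0.018 [array([355.4, 585.4]), array([31.8, 96.5]), np.float64(83.6)] [0.3555 0.5852]
top4 [471. 278.] 0.0256 0.028 [array([ 356. , -641.4]), array([23. , 91.5]), np.float64(5.5)] [ 0.3561 -0.641 ]
```

View pics/w4a.png

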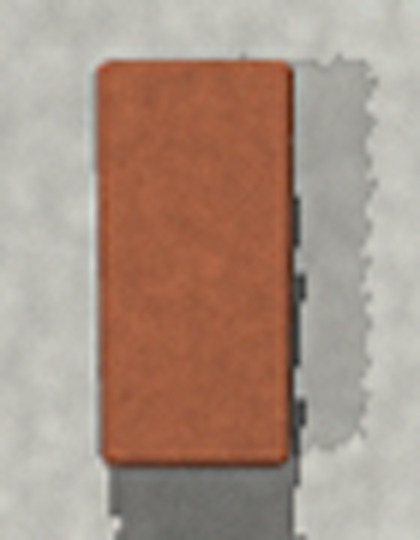

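View pics/w4b.png

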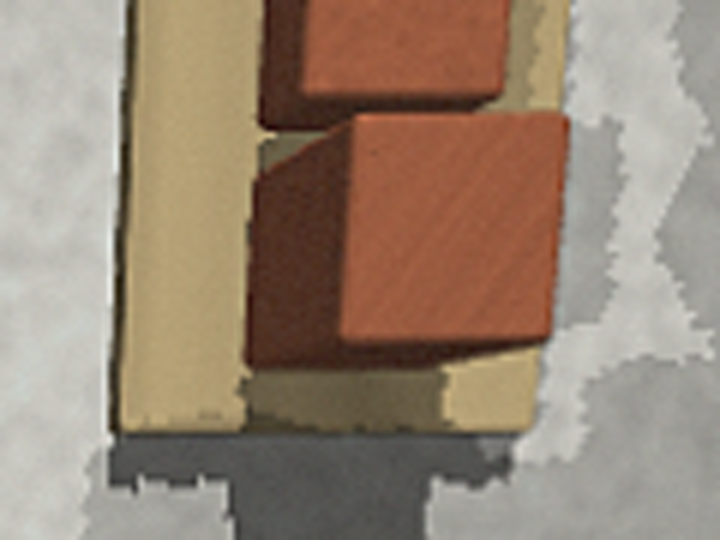

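Run:
```python
from h import *
c=load('w4'); off=lambda a,f,o:np.array(a,float)/f+np.array(o)-.5+.5/f
uv=off([[341,338],[552,338],[353,116],[568,116],[303,95],[500,95],[120,432],[527,432]],6,[340,40])
L=[[105,-16,64],[105,16,64],[73,-16,64],[73,16,64],[67,-16,38],[67,16,38],[115,-36,10],[115,36,10]]
v4=(c,uv,L)
p,r=fitpose([v4],[.54,.17,-75]); print('w4',p,r.round(1).tolist())
c2=load('w2')
uv2=off([[167,452],[265,452],[168,355],[264,355],[167,323],[264,323],[167,125],[264,125],[167,103],[264,103],[115,447],[307,447]],3,[220,60])
L2=[[105,-16,64],[105,16,64],[73,-16,64],[73,16,64],[67,-16,38],[67,16,38],[3,-16,38],[3,16,38],[-3,-16,38],[-3,16,38],[115,-36,10],[115,36,10]]
v2=(c2,uv2,L2)
p,r=fitpose([v2],[.54,.17,-75]); print('w2',p,r.round(1).tolist())
p,r=fitpose([v2,v4],[.54,.17,-75]); print('both',p)
uvb=off([[97,60],[294,60],[101,465],[291,465]],6,[250,60])
pb,r=fitpose([(c,uvb,[[-32,-16,28],[-32,16,28],[32,-16,28],[32,16,28]])],[.46,.04,-75]); print('whole',pb,r.round(1).tolist())
```

```text
w4 [  0.54455853   0.1744189  -75.47023021] [[-1.0, 1.0], [0.2, 0.8], [-0.4, -1.2], [1.0, -1.4], [-0.7, 0.7], [0.9, 0.6], [-0.7, 0.0], [0.8, -0.4]]
w2 [  0.54514447   0.17473723 -75.63592118] [[-0.5, 0.8], [0.5, 0.8], [-1.0, -0.4], [1.5, -0.4], [-0.3, 0.6], [-0.5, 0.6], [-0.6, -0.7], [0.7, -0.8], [-0.6, -0.0], [0.8, -0.1], [-0.4, -0.1], [0.5, -0.2]]
both [  0.54506561   0.17463396 -75.69045292]
whole [ 4.60041052e-01  4.07909854e-02 -7.58282032e+01] [[-0.3, -0.4], [0.3, -0.4], [-0.1, 0.5], [0.1, 0.4]]
```

Request:
step_arm(slide=[[18,0,20],[18,0,25],[18,0,25],[18,0,25],[18,0,25],[0,0,25],[0,0,25],[0,0,20],[0,0,18],[0,0,8],[0,0,0],[0,0,0]], twist=[-0.3,0,0,0,0,0,0,0,0,0,0,0])

```text
time: 14.32
position: [0.4585, 0.041, 0.0233]
tool_rot: [0.612, 0.791, -0.0, -0.0]
ft_force: [-0.7, -0.6, 0.6]
grip_width: 0.0503
```

Run:
```python
from h import *
go(.4587,.0411,.0205,14.45,28)
```

```text
t 14.3167 pos [0.4585 0.041  0.0233] yaw 14.51 tilt [-5.e-04  1.e-04 -1.e+00] w 0.0503 F [-0.7 -0.6  0.6]
slide total [0.  0.2 2.8] rows 1 each [0.03 0.19 2.8 ]
twist total 0.06 rows 1 each 0.06
```

Request:
step_arm(slide=[[0,0,2.8],[0,0,0]], twist=[0,0])

```text
time: 14.48
position: [0.4591, 0.041, 0.0213]
tool_rot: [0.612, 0.791, 0.0, 0.001]
ft_force: [0.1, 0.0, 0.0]
grip_width: 0.0499
```

Request:
step_arm(slide=[[0,0,0],[0,0,0],[0,0,0],[0,0,0],[0,0,0],[0,0,0],[0,0,0]], twist=[0,0,0,0,0,0,0], jaw=22, force=20)

```text
time: 15.07
position: [0.4589, 0.0411, 0.0209]
tool_rot: [0.612, 0.791, 0.0, 0.001]
ft_force: [-0.2, 0.5, 5.1]
grip_width: 0.0318
```

Request:
step_arm(slide=[[0,0,-10],[0,0,-20],[0,0,-25],[0,0,-20],[0,0,0],[0,0,0]], twist=[0,0,0,0,0,0])

```text
time: 15.57
position: [0.4589, 0.0411, 0.0966]
tool_rot: [0.612, 0.791, 0.001, 0.001]
ft_force: [0.5, -0.5, -1.5]
grip_width: 0.0319
```

Run:
```python
from h import *
c=save('wrist','w5')
go(.5451,.1746,.11,14.4,28)
```

```text
t 15.6167 pos [0.4581 0.0411 0.0958] yaw 14.56 tilt [ 1.e-04 -0.e+00 -1.e+00] w 0.0318 F [ 0.2  0.5 -1. ]
slide total [107.3 117.7 -14.2] rows 6 each [17.89 19.62 -2.37]
twist total 0.16 rows 1 each 0.16
```

View pics/w5.png

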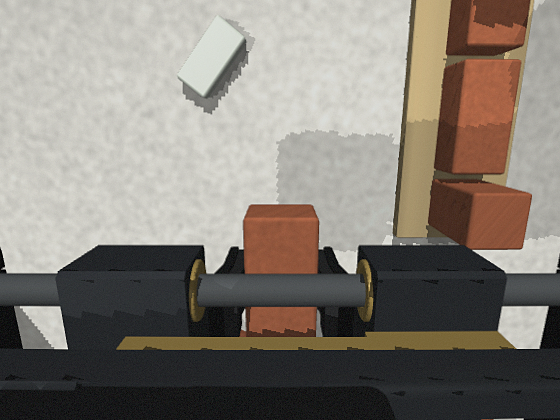

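Run:
```python
from h import *
c=load('w5'); a=cv2.resize(c['color'][195:275,230:330],None,fx=6,fy=6,interpolation=cv2.INTER_CUBIC); cv2.imwrite('pics/w5a.png',a)
P=cloud(c); print('depth z of held top',np.nanmedian(P[225:240,255:305,2]))
```

```text
depth z of held top 0.1044210465695541
```

View pics/w5a.png

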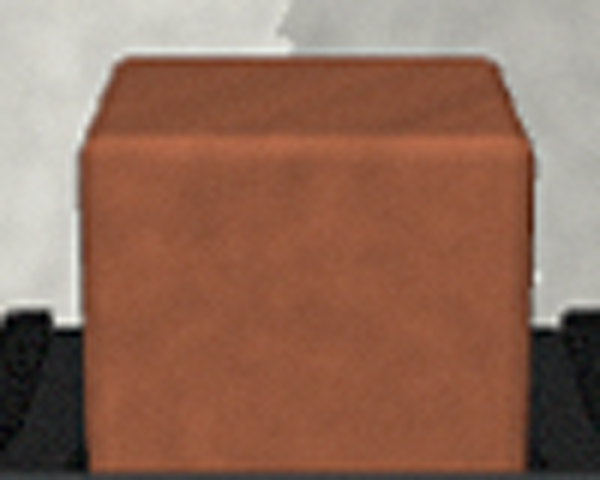

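Run:
```python
from h import *
c=load('w5'); uv=lambda a:np.array(a,float)/6+[230,195]-.5+.5/6
top=.1035
t=atz(c,uv([[83,141],[531,141],[90,470],[525,470]]),top); b=atz(c,uv([[117,58],[492,58]]),top-.028)
tcp=np.array([.4587,.0411]); y=np.radians(14.5); M=np.array([[-np.sin(y),np.cos(y)],[np.cos(y),np.sin(y)]])
print('top in tool x,y mm',((t[:,:2]-tcp)@M.T*1000).round(1)); print('bot',((b[:,:2]-tcp)@M.T*1000).round(1))
```

```text
top in tool x,y mm [[ 30.7 -15.7]
 [ 30.8  15.2]
 [  6.3 -15.8]
 [  6.3  15.5]]
bot [[ 30.4 -15.7]
 [ 30.4  15. ]]
```

Request:
step_arm(slide=[[0,0,-12],[18,19.6,0],[18,19.6,0],[18,19.6,0],[18,19.6,0],[18,19.6,0],[18,19.6,0],[0,0,0],[0,0,0],[0,0,0]], twist=[0,0,0,0,0,0,0,0,0,0])

```text
time: 16.45
position: [0.5433, 0.1748, 0.106]
tool_rot: [0.612, 0.791, -0.002, -0.001]
ft_force: [0.8, -0.4, -1.1]
grip_width: 0.0316
```

Run:
```python
from h import *
c=save('wrist','w6'); cv2.imwrite('pics/w6a.png',cv2.resize(c['color'][80:280,190:370],None,fx=3,fy=3,interpolation=cv2.INTER_CUBIC))
go(.54495,.1752,.0585,14.5,28)
```

```text
t 16.5 pos [0.5433 0.1744 0.1063] yaw 14.54 tilt [-4.e-03 -7.e-04 -1.e+00] w 0.0315 F [-0.5  0.5 -1.6]
slide total [ 0.3  1.9 47.8] rows 2 each [ 0.16  0.97 23.88]
twist total 0.04 rows 1 each 0.04
```

View pics/w6.png

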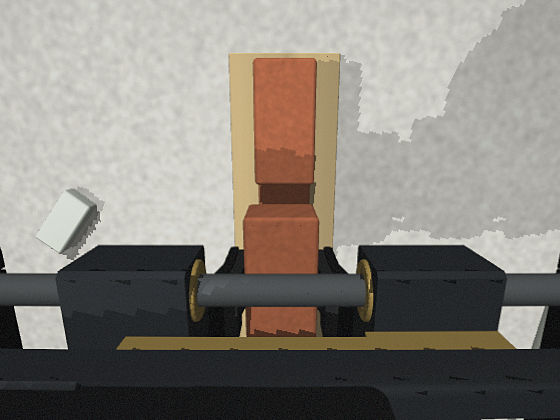

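View pics/w6a.png

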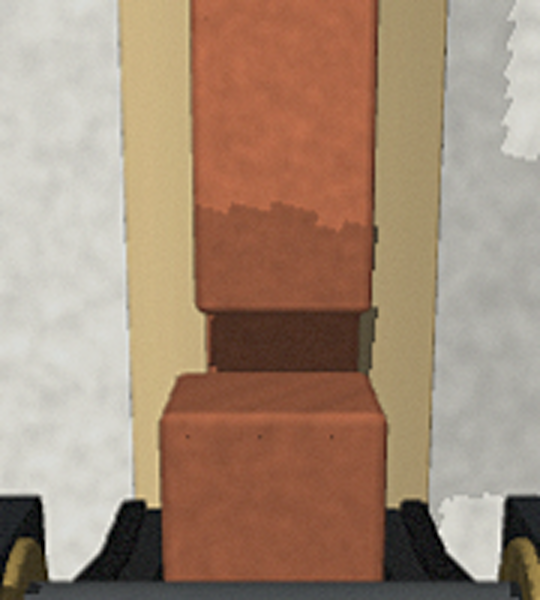

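Run:
```python
from h import *
c=load('w6'); cv2.imwrite('pics/w6b.png',cv2.resize(c['color'][50:130,235:335],None,fx=6,fy=6,interpolation=cv2.INTER_CUBIC))
cv2.imwrite('pics/w6c.png',cv2.resize(c['color'][140:240,235:335],None,fx=6,fy=6,interpolation=cv2.INTER_CUBIC))
```

```text
(no output)
```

View pics/w6b.png

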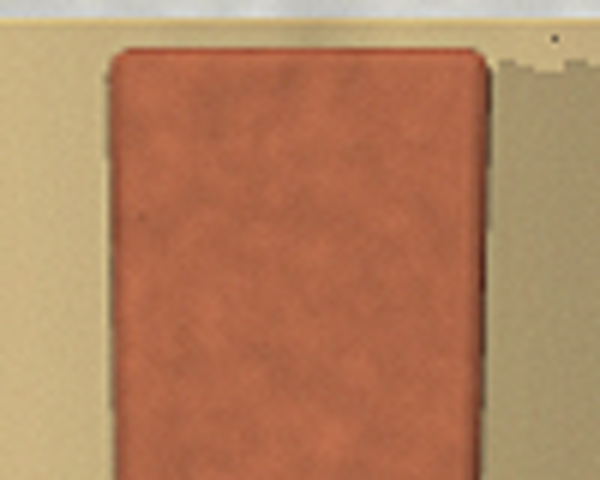

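View pics/w6c.png

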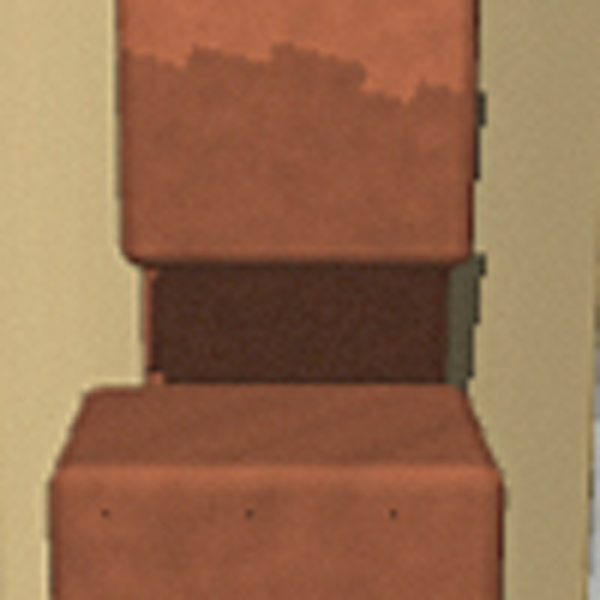

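Run:
```python
from h import *
c=load('w6'); A=lambda a,o:np.array(a,float)/6+o-.5+.5/6
e=np.r_[A([[110,50],[489,50]],[235,50]),A([[122,262],[473,262]],[235,140])]
h=A([[50,469],[501,469]],[235,140]); hb=A([[88,387],[466,387]],[235,140])
o,M=state(); tcp=np.asarray(o['position']); zt=tcp[2]-.0207+.028; print('zt',zt,'depth',np.nanmedian(cloud(c)[222:240,255:305,2]))
y=np.radians(14.53); T=np.array([[-np.sin(y),np.cos(y)],[np.cos(y),np.sin(y)]])
for n,u,z in(('exist',e,.066),('held',h,zt),('heldbot',hb,zt-.028)):
    print(n,((atz(c,u,z)[:,:2]-tcp[:2])@T.T*1000).round(2).tolist())
```

```text
zt 0.11356761563008055 depth 0.11381288482951285
exist [[101.02, -14.26], [101.04, 17.07], [38.32, -14.32], [38.37, 17.24]]
held [[31.47, -15.77], [31.53, 15.18]]
heldbot [[31.1, -15.74], [31.16, 15.13]]
```

Request:
step_arm(slide=[[0,1.7,0],[0,0,15],[0,0,17],[0,0,10],[0,0,0],[0,0,0]], twist=[0,0,0,0,0,0])

```text
time: 17.0
position: [0.5462, 0.175, 0.0651]
tool_rot: [0.612, 0.791, -0.001, -0.001]
ft_force: [-0.4, 0.1, -0.9]
grip_width: 0.0319
```

Run:
```python
from h import *
c=save('wrist','w7'); cv2.imwrite('pics/w7c.png',cv2.resize(c['color'][150:280,225:345],None,fx=5,fy=5,interpolation=cv2.INTER_CUBIC))
go(.54495,.1752,.0587,14.5,28)
```

```text
t 17.05 pos [0.5468 0.1752 0.0657] yaw 14.52 tilt [-1.e-04 -0.e+00 -1.e+00] w 0.0319 F [ 0.1 -0.1 -1. ]
slide total [ 0.4 -1.8  7. ] rows 1 each [ 0.44 -1.84  7.01]
twist total 0.02 rows 1 each 0.02
```

View pics/w7c.png

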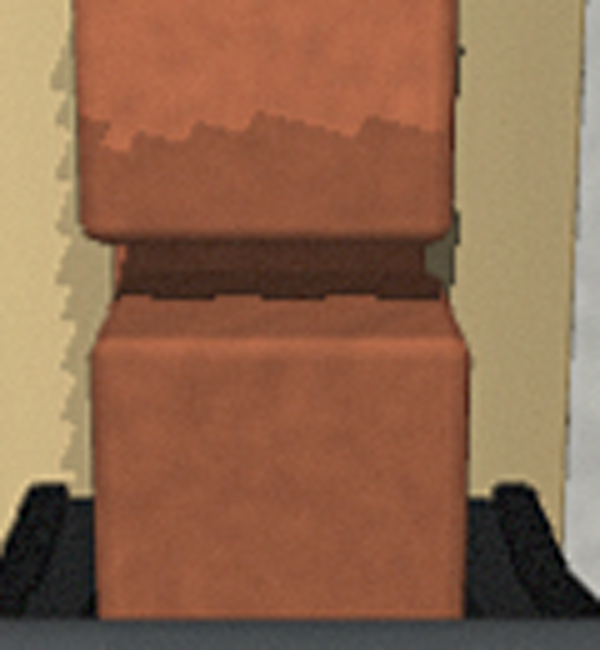

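```bash
cat >> h.py <<'E'
def tool(c,u,z):
    o,M=state(); r=M[:,:2]; return ((atz(c,u,z)-np.asarray(o['position']))@r*1000).round(2)
E
python3 - <<'E'
from h import *
c=load('w7'); A=lambda a,o,f=5:np.array(a,float)/f+o-.5+.5/f
print(tool(c,A([[80,238],[453,238],[75,100],[458,100]],[225,150]),.066))
print(tool(c,A([[92,345],[468,345],[98,600],[465,600]],[225,150]),.0734))
E
```

```text
[[ 38.4  -18.03]
 [ 38.41  13.68]
 [ 50.11 -18.11]
 [ 50.11  13.81]]
[[ 30.94 -16.42]
 [ 30.95  14.39]
 [  8.47 -16.53]
 [  8.49  14.74]]
```

Request:
step_arm(slide=[[0,-1.2,3],[0,0,1.5],[0,0,0],[0,0,0],[0,0,0]], twist=[0,0,0,0,0])

```text
time: 17.47
position: [0.5458, 0.1754, 0.0613]
tool_rot: [0.612, 0.791, 0.0, 0.0]
ft_force: [-0.3, -0.5, -0.5]
grip_width: 0.0318
```

Run:
```python
from h import *
c=save('wrist','w8'); cv2.imwrite('pics/w8c.png',cv2.resize(c['color'][150:280,225:345],None,fx=5,fy=5,interpolation=cv2.INTER_CUBIC))
go(.54495,.1752,.0587,14.5,28)
```

```text
t 17.5167 pos [0.5458 0.1754 0.0613] yaw 14.56 tilt [ 5.e-04  1.e-04 -1.e+00] w 0.0317 F [ 0.4  0.6 -0.8]
slide total [ 0.  -0.8  2.6] rows 1 each [ 0.02 -0.83  2.61]
twist total 0.06 rows 1 each 0.06
```

View pics/w8c.png

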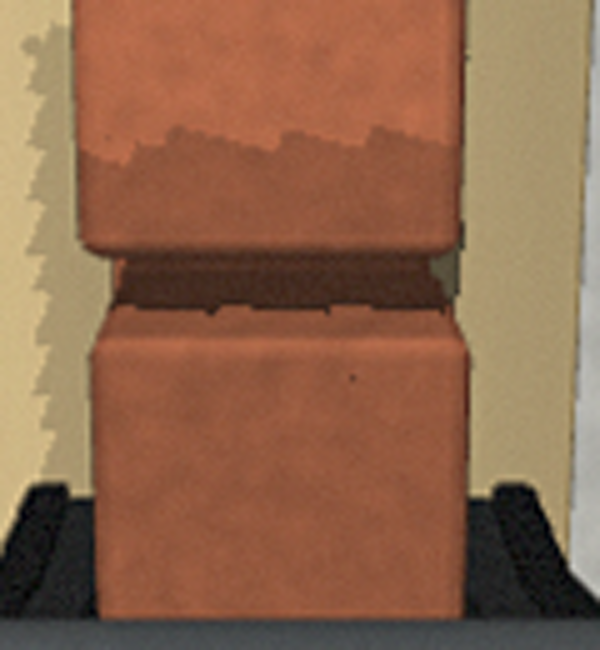

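Run:
```python
from h import *
c=load('w8'); A=lambda a,o,f=5:np.array(a,float)/f+o-.5+.5/f
print(tool(c,A([[80,247],[461,247],[74,60],[467,60]],[225,150]),.066))
print(tool(c,A([[92,345],[468,345],[98,600],[465,600]],[225,150]),.069))
```

```text
[[ 38.4  -16.9 ]
 [ 38.4   14.69]
 [ 53.79 -16.95]
 [ 53.79  14.78]]
[[ 30.79 -15.8 ]
 [ 30.78  15.17]
 [  8.21 -15.9 ]
 [  8.2   15.53]]
```

Request:
step_arm(slide=[[0,-0.8,0],[0,0,1.5],[0,0,0.8],[0,0,0],[0,0,0]], twist=[0,0,0,0,0])

```text
time: 17.93
position: [0.5448, 0.1751, 0.059]
tool_rot: [0.612, 0.791, 0.0, 0.0]
ft_force: [-0.9, 0.2, 3.4]
grip_width: 0.0319
```

Request:
step_arm(slide=[[0,0,0.6],[0,0,0],[0,0,0]], twist=[0,0,0])

```text
time: 18.18
position: [0.5448, 0.1751, 0.059]
tool_rot: [0.612, 0.791, 0.0, 0.0]
ft_force: [-2.4, 0.0, 6.8]
grip_width: 0.0318
```

Run:
```python
from h import *
c=save('wrist','w9'); cv2.imwrite('pics/w9c.png',cv2.resize(c['color'][150:280,225:345],None,fx=5,fy=5,interpolation=cv2.INTER_CUBIC))
go(.54495,.1752,.0587,14.5,28)
```

```text
t 18.2333 pos [0.5448 0.1751 0.059 ] yaw 14.56 tilt [ 2.e-04 -0.e+00 -1.e+00] w 0.0321 F [-2.3 -0.1  6.8]
slide total [0.  0.2 0.3] rows 1 each [0.03 0.17 0.32]
twist total 0.06 rows 1 each 0.06
```

View pics/w9c.png

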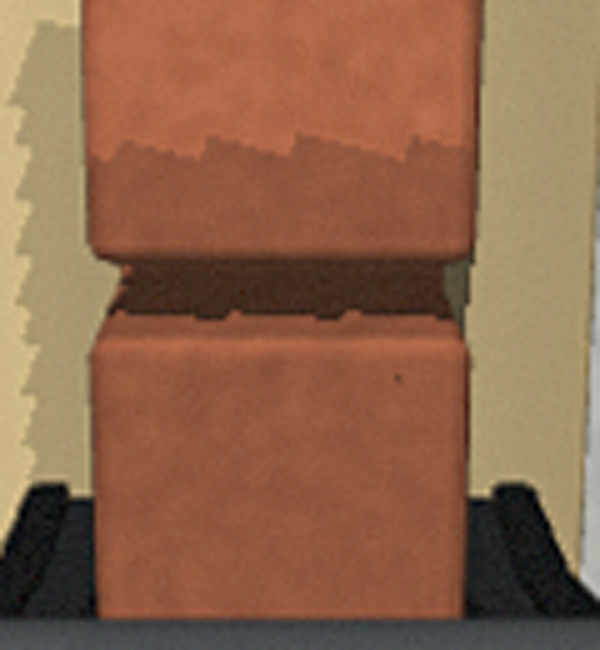

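Request:
step_arm(slide=[[0,0,-0.7],[0,0,0]], twist=[0,0])

```text
time: 18.4
position: [0.545, 0.1751, 0.059]
tool_rot: [0.612, 0.791, 0.0, 0.0]
ft_force: [-0.7, 0.7, 2.9]
grip_width: 0.0318
```

Request:
step_arm(slide=[[0,0,0],[0,0,0],[0,0,0],[0,0,0]], twist=[0,0,0,0], jaw=50)

```text
time: 18.73
position: [0.5448, 0.1751, 0.0586]
tool_rot: [0.612, 0.791, -0.0, -0.0]
ft_force: [0.5, -0.4, -0.3]
grip_width: 0.0474
```

Request:
step_arm(slide=[[0,0,-15],[0,0,-25],[0,0,-30],[-5,0,-30],[-25,0,-30],[-30,0,-25],[-30,0,-15],[0,0,0],[0,0,0]], twist=[0,0,0,0,0,0,0,0,0])

```text
time: 19.48
position: [0.5684, 0.0866, 0.2299]
tool_rot: [0.613, 0.79, 0.001, 0.001]
ft_force: [-0.4, 1.0, 0.2]
grip_width: 0.0497
```

Run:
```python
from h import *
c=save('wrist','w10'); cv2.imwrite('pics/w10c.png',cv2.resize(c['color'][0:250,200:400],None,fx=3,fy=3,interpolation=cv2.INTER_CUBIC)[:600])
save('top','top10')
go(.666,-.18,.23,60,28)
```

```text
t 19.5833 pos [0.5664 0.0884 0.228 ] yaw 14.53 tilt [-2.4e-03  6.0e-04 -1.0e+00] w 0.0499 F [-0.3  0.2  0.9]
slide total [-284.8   29.1   -2.4] rows 11 each [-25.89   2.65  -0.22]
twist total -45.47 rows 7 each -6.5
```

View pics/w10c.png

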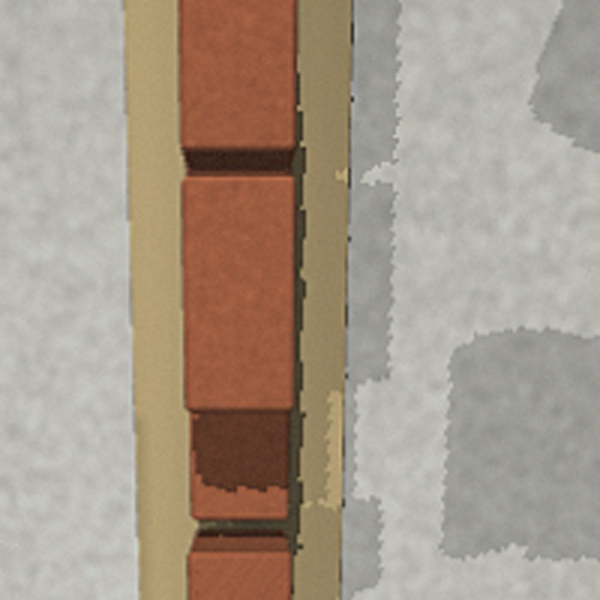

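Run:
```python
from h import *
go(.630,-.163,.23,-26,28)
```

```text
t 19.5833 pos [0.5664 0.0884 0.228 ] yaw 14.53 tilt [-2.4e-03  6.0e-04 -1.0e+00] w 0.0499 F [-0.3  0.2  0.9]
slide total [-259.3   -1.5   -2.3] rows 10 each [-25.93  -0.15  -0.23]
twist total 40.53 rows 6 each 6.76
```

Request:
step_arm(slide=[[-26,0,0],[-26,0,0],[-26,0,0],[-26,0,0],[-26,0,0],[-26,0,0],[-26,0,0],[-26,0,0],[-26,0,0],[-26,0,0],[0,0,0],[0,0,0],[0,0,0],[0,0,0],[0,0,0],[0,0,0],[0,0,0],[0,0,0]], twist=[0,0,0,0,0,0,0,0,0,0,6.76,6.76,6.76,6.76,6.76,6.76,0,0])

```text
time: 21.08
position: [0.6323, -0.162, 0.2273]
tool_rot: [0.847, 0.532, -0.001, -0.001]
ft_force: [0.4, -0.1, -0.2]
grip_width: 0.0496
```

Run:
```python
from h import *
c=save('wrist','w11')
im=c['color']; P=cloud(c); hsv=cv2.cvtColor(im,cv2.COLOR_BGR2HSV)
m=((((hsv[...,0]<14)|(hsv[...,0]>172))&(hsv[...,1]>110)&(hsv[...,2]>40)))
n,l,s,ce=cv2.connectedComponentsWithStats(m.astype(np.uint8))
for i in range(1,n):
    if s[i,4]<300: continue
    uv=np.argwhere(l==i)[:,::-1]; print(ce[i].round(0),s[i],np.nanmedian(P[l==i][:,2]).round(4),cv2.minAreaRect((atz(c,uv,.028)[:,:2]*1000).astype(np.float32)))
go(.666,-.0928,.0205,-26,28)
```

```text
[447.  43.] [ 394    0  110   99 7534] 0.0566 ((829.2786254882812, -105.82427215576172), (83.39312744140625, 99.88340759277344), 64.74393463134766)
[285. 117.] [270 100  30  34 989] 0.0286 ((668.806884765625, -94.00501251220703), (30.420957565307617, 27.96233558654785), 64.27513885498047)
[ 82. 190.] [  31  165  102   52 3546] 0.0185 ((452.4365539550781, -69.46063995361328), (38.25164794921875, 98.89469909667969), 73.91487121582031)
[186. 263.] [171 253  36  21 586] 0.0126 ((512.2528076171875, -184.89071655273438), (22.79395866394043, 37.64051055908203), 64.38192749023438)
t 21.1333 pos [ 0.6324 -0.1623  0.2277] yaw -25.76 tilt [-0.0022  0.0011 -1.    ] w 0.05 F [ 0.1  0.1 -0.2]
slide total [ 77.2   0.6 207.2] rows 8 each [ 9.65  0.07 25.89]
twist total 0.24 rows 1 each 0.24
```

View pics/w11.png

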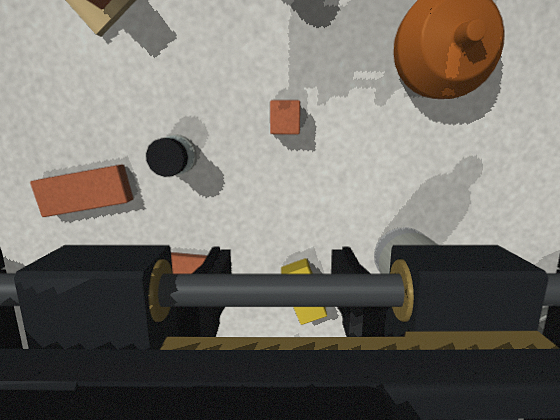

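Run:
```python
from h import *
c=load('w11'); cv2.imwrite('pics/w11c.png',cv2.resize(c['color'][90:145,255:325],None,fx=8,fy=8,interpolation=cv2.INTER_CUBIC))
```

```text
(no output)
```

View pics/w11c.png

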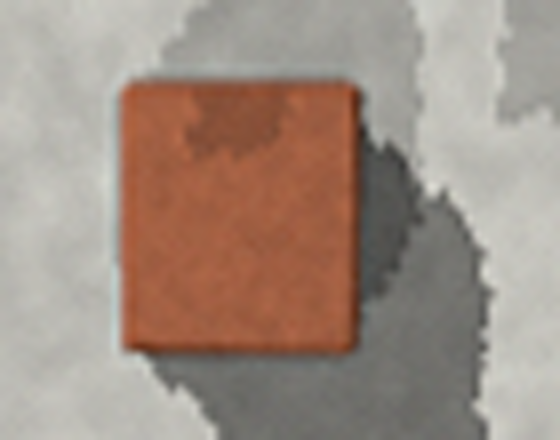

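Run:
```python
from h import *
go(.6691,-.0935,.21,64.3,28)
```

```text
t 21.1333 pos [ 0.6324 -0.1623  0.2277] yaw -25.76 tilt [-0.0022  0.0011 -1.    ] w 0.05 F [ 0.1  0.1 -0.2]
slide total [77.9  3.2 17.7] rows 3 each [25.98  1.06  5.88]
twist total 89.94 rows 13 each 6.92
```

Request:
step_arm(slide=[[26,1,0],[26,1,0],[26,1,0],[0,0,5],[0,0,13],[0,0,13],[0,0,13],[0,0,13],[0,0,13],[0,0,13],[0,0,13],[0,0,13],[0,0,13],[0,0,13],[0,0,13],[0,0,10],[0,0,0],[0,0,0]], twist=[0,0,0,-6.92,-6.92,-6.92,-6.92,-6.92,-6.92,-6.92,-6.92,-6.92,-6.92,-6.92,-6.92,-6.92,0,0])

```text
time: 22.63
position: [0.6691, -0.0943, 0.07]
tool_rot: [0.226, 0.974, 0.0, -0.001]
ft_force: [0.2, -1.0, 0.4]
grip_width: 0.0501
```

Run:
```python
from h import *
go(.6691,-.0935,.0205,64.3,28)
```

```text
t 22.6333 pos [ 0.6691 -0.0943  0.07  ] yaw 63.87 tilt [-2.e-03  7.e-04 -1.e+00] w 0.0501 F [ 0.2 -1.   0.4]
slide total [ 0.2  0.8 49.5] rows 2 each [ 0.12  0.38 24.73]
twist total -0.43 rows 1 each -0.43
```

Request:
step_arm(slide=[[0,0.6,18],[0,0,17],[0,0,10],[0,0,4.5],[0,0,0],[0,0,0]], twist=[-0.4,0,0,0,0,0])

```text
time: 23.13
position: [0.6704, -0.0944, 0.0219]
tool_rot: [0.222, 0.975, -0.0, 0.0]
ft_force: [-0.0, -0.5, 0.4]
grip_width: 0.0497
```

Request:
step_arm(slide=[[0,0,0],[0,0,0],[0,0,0],[0,0,0],[0,0,0],[0,0,0],[0,0,0]], twist=[0,0,0,0,0,0,0], jaw=22, force=20)

```text
time: 23.72
position: [0.6704, -0.0944, 0.0221]
tool_rot: [0.222, 0.975, -0.0, 0.001]
ft_force: [-0.8, 0.3, 4.6]
grip_width: 0.032
```

Request:
step_arm(slide=[[0,0,-10],[0,0,-20],[0,0,-25],[0,0,-30],[0,0,0],[0,0,0]], twist=[0,0,0,0,0,0])

```text
time: 24.22
position: [0.6713, -0.0947, 0.1088]
tool_rot: [0.222, 0.975, -0.0, 0.002]
ft_force: [-0.5, -1.2, -1.0]
grip_width: 0.0315
```

Run:
```python
from h import *
c=save('wrist','w12'); cv2.imwrite('pics/w12c.png',cv2.resize(c['color'][170:350,210:350],None,fx=4,fy=4,interpolation=cv2.INTER_CUBIC)[:600])
w=np.array([.249,-.968])*.052
go(.5448+w[0],.1751+w[1],.115,14.53,28)
```

```text
t 24.2667 pos [ 0.6699 -0.0943  0.107 ] yaw 64.36 tilt [ 6.e-04 -2.e-04 -1.e+00] w 0.0317 F [-0.3  1.1 -0.6]
slide total [195.9 149.   -8.1] rows 9 each [21.76 16.55 -0.9 ]
twist total 49.83 rows 8 each 6.23
```

View pics/w12c.png

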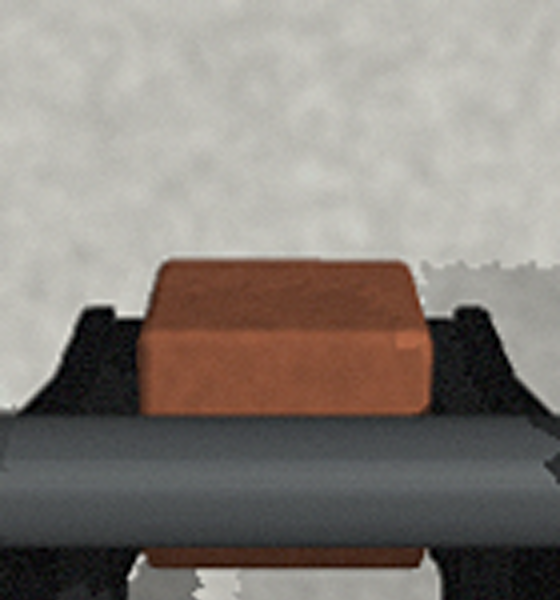

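Run:
```python
from h import *
c=load('w12'); A=lambda a,o,f=4:np.array(a,float)/f+o-.5+.5/f
print(tool(c,A([[141,333],[431,333]],[210,170]),.113)); print(tool(c,A([[163,262],[409,262]],[210,170]),.085)); print(np.nanmedian(cloud(c)[258:268,260:300,2]))
```

```text
[[ 13.52 -15.95]
 [ 13.52  15.44]]
[[ 12.63 -15.94]
 [ 12.63  15.52]]
0.11549151192015841
```

Request:
step_arm(slide=[[21.8,16.5,-1],[21.8,16.5,-1],[21.8,16.5,-1],[21.8,16.5,-1],[21.8,16.5,-1],[21.8,16.5,-1],[21.8,16.5,-1],[21.8,16.5,-1],[21.5,17,0],[0,0,0],[0,0,0],[0,0,0],[0,0,0],[0,0,0],[0,0,0],[0,0,0],[0,0,0],[0,0,0],[0,0,0],[0,0,0]], twist=[0,0,0,0,0,0,0,0,0,6.23,6.23,6.23,6.23,6.23,6.23,6.23,6.23,0,0,0])

```text
time: 25.93
position: [0.5571, 0.1247, 0.1135]
tool_rot: [0.611, 0.791, -0.001, -0.001]
ft_force: [0.1, -0.3, -0.8]
grip_width: 0.0318
```

Run:
```python
from h import *
c=save('wrist','w13'); cv2.imwrite('pics/w13c.png',cv2.resize(c['color'][150:290,225:345],None,fx=5,fy=5,interpolation=cv2.INTER_CUBIC)[:700])
w=np.array([.249,-.968])*.052
go(.5448+w[0],.1751+w[1],.0602,14.53,28)
```

```text
t 25.9833 pos [0.5573 0.1247 0.1137] yaw 14.62 tilt [-1.6e-03 -1.0e-04 -1.0e+00] w 0.0319 F [ 0.1 -0.7  0.5]
slide total [-0.1  0.5 53.5] rows 2 each [-0.05  0.27 26.75]
twist total 0.09 rows 1 each 0.09
```

View pics/w13c.png

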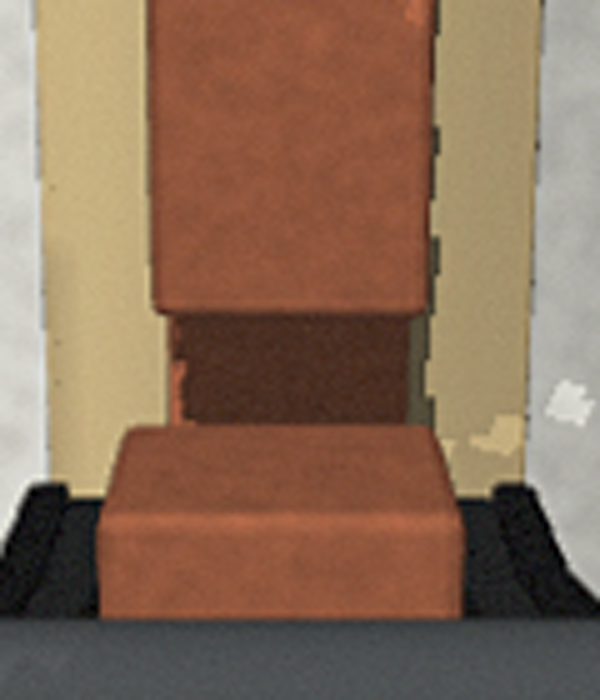

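Run:
```python
from h import *
c=load('w13'); A=lambda a,o,f=5:np.array(a,float)/f+o-.5+.5/f
print(tool(c,A([[153,308],[428,308],[147,20],[435,20]],[225,150]),.066))
print(tool(c,A([[98,525],[464,525],[100,605],[462,605]],[225,150]),.1207)); print(tool(c,A([[123,428],[435,428]],[225,150]),.0927))
```

```text
[[ 20.67 -15.08]
 [ 20.71  16.41]
 [ 53.23 -15.18]
 [ 53.26  16.48]]
[[ 14.89 -15.97]
 [ 14.92  15.1 ]
 [  7.58 -15.98]
 [  7.62  15.13]]
[[ 14.69 -16.31]
 [ 14.73  15.05]]
```

Request:
step_arm(slide=[[-0.7,1,10],[0,0,18],[0,0,12],[0,0,6],[0,0,0],[0,0,0],[0,0,0]], twist=[0,0,0,0,0,0,0])

```text
time: 26.57
position: [0.5594, 0.1244, 0.0686]
tool_rot: [0.612, 0.791, 0.0, 0.0]
ft_force: [-0.2, -0.7, -0.6]
grip_width: 0.0319
```

Run:
```python
from h import *
c=save('wrist','w14'); cv2.imwrite('pics/w14c.png',cv2.resize(c['color'][190:350,225:345],None,fx=5,fy=5,interpolation=cv2.INTER_CUBIC))
w=np.array([.249,-.968])*.052
go(.5448+w[0],.1751+w[1],.0602,14.53,28)
```

```text
t 26.6167 pos [0.5595 0.1244 0.0689] yaw 14.52 tilt [ 0.0013  0.     -1.    ] w 0.0317 F [-0.  -0.6  0.3]
slide total [ 0.8 -1.6  8.7] rows 1 each [ 0.83 -1.64  8.7 ]
twist total -0.01 rows 1 each -0.01
```

View pics/w14c.png

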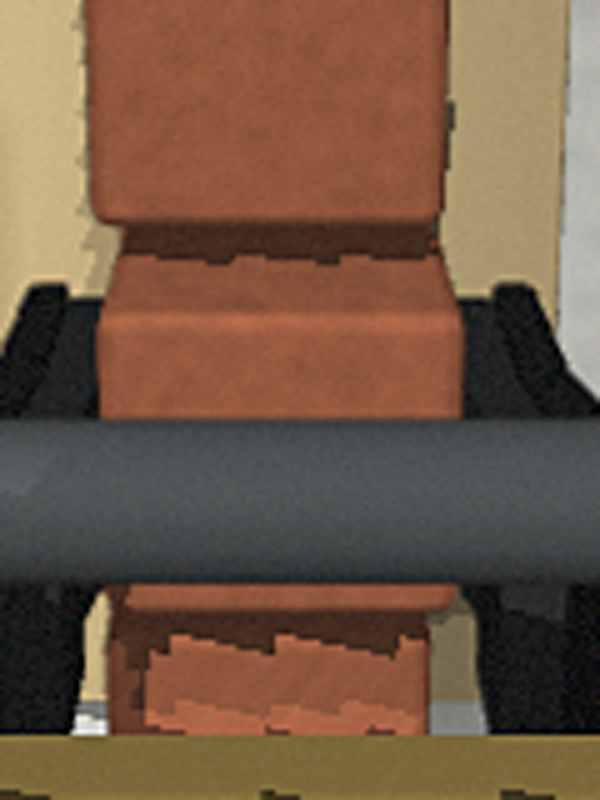

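Run:
```python
from h import *
c=load('w14'); A=lambda a,o,f=5:np.array(a,float)/f+o-.5+.5/f
print('whole',tool(c,A([[93,218],[440,218],[85,20],[449,20]],[225,190]),.066))
print('held',tool(c,A([[98,322],[464,322],[100,410],[463,410],[125,605],[450,605]],[225,190]),.0757))
print('pier',tool(c,A([[112,640],[428,640],[145,640]],[225,190]),.064))
```

```text
whole [[ 21.37 -17.21]
 [ 21.37  13.82]
 [ 39.35 -17.43]
 [ 39.35  14.19]]
held [[ 15.13 -15.94]
 [ 15.13  15.15]
 [  7.08 -15.98]
 [  7.07  15.28]
 [-11.59 -14.25]
 [-11.61  14.63]]
pier [[-22.01 -16.77]
 [-22.02  13.86]
 [-22.01 -13.57]]
```

Request:
step_arm(slide=[[-1.4,-1.2,2],[0,0,2],[0,0,1],[0,0,0],[0,0,0],[0,0,0]], twist=[0,0,0,0,0,0])

```text
time: 27.12
position: [0.5582, 0.1227, 0.0634]
tool_rot: [0.612, 0.791, 0.0, 0.0]
ft_force: [-0.0, -0.2, -0.5]
grip_width: 0.0319
```

Run:
```python
from h import *
c=save('wrist','w15'); cv2.imwrite('pics/w15c.png',cv2.resize(c['color'][190:350,225:345],None,fx=5,fy=5,interpolation=cv2.INTER_CUBIC))
w=np.array([.249,-.968])*.052
go(.5448+w[0],.1751+w[1],.0602,14.53,28)
```

```text
t 27.1667 pos [0.5582 0.1227 0.0634] yaw 14.51 tilt [ 1.e-04  0.e+00 -1.e+00] w 0.032 F [-0.1 -0.2 -0.6]
slide total [2.1 0.1 3.2] rows 1 each [2.1  0.09 3.2 ]
twist total -0.02 rows 1 each -0.02
```

View pics/w15c.png

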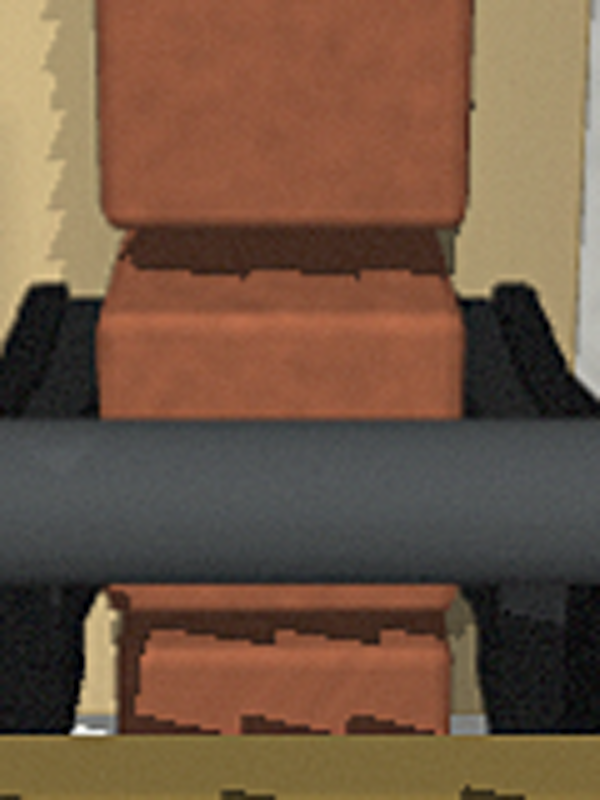

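Run:
```python
from h import *
c=load('w15'); A=lambda a,o,f=5:np.array(a,float)/f+o-.5+.5/f
print('whole',tool(c,A([[102,222],[467,222],[96,20],[473,20]],[225,190]),.066))
print('held',tool(c,A([[98,322],[464,322],[100,410],[463,410],[125,605],[450,605]],[225,190]),.0704))
print('pier',tool(c,A([[125,643],[450,643]],[225,190]),.064))
```

```text
whole [[ 22.56 -15.68]
 [ 22.56  15.84]
 [ 40.27 -15.73]
 [ 40.27  15.87]]
held [[ 15.04 -15.77]
 [ 15.04  15.33]
 [  6.98 -15.82]
 [  6.98  15.46]
 [-11.7  -14.09]
 [-11.71  14.81]]
pier [[-19.29 -14.81]
 [-19.3   15.61]]
```

Request:
step_arm(slide=[[0,0.2,1.5],[0,0,1.5],[0,0,0],[0,0,0]], twist=[0,0,0,0])

```text
time: 27.5
position: [0.5583, 0.1227, 0.0602]
tool_rot: [0.612, 0.791, -0.0, -0.0]
ft_force: [-1.2, -0.7, -0.5]
grip_width: 0.0321
```

Request:
step_arm(slide=[[0,0,0.8],[0,0,0],[0,0,0]], twist=[0,0,0])

```text
time: 27.75
position: [0.5583, 0.1227, 0.06]
tool_rot: [0.612, 0.791, 0.0, 0.0]
ft_force: [-2.1, -0.3, 4.4]
grip_width: 0.0316
```

Request:
step_arm(slide=[[0,0,-0.6],[0,0,0]], twist=[0,0])

```text
time: 27.92
position: [0.5585, 0.1227, 0.0601]
tool_rot: [0.612, 0.791, 0.0, 0.0]
ft_force: [0.0, -0.8, -0.8]
grip_width: 0.0322
```

Request:
step_arm(slide=[[0,0,0],[0,0,0],[0,0,0],[0,0,0]], twist=[0,0,0,0], jaw=50)

```text
time: 28.25
position: [0.5584, 0.1227, 0.06]
tool_rot: [0.612, 0.791, -0.0, -0.0]
ft_force: [-0.2, 1.0, -0.1]
grip_width: 0.0472
```

Request:
step_arm(slide=[[0,0,-15],[0,0,-25],[0,0,-30],[-5,0,-30],[-25,0,-30],[-30,0,-25],[-30,0,-15],[0,0,0],[0,0,0]], twist=[0,0,0,0,0,0,0,0,0], jaw=58)

```text
time: 29.0
position: [0.5818, 0.0342, 0.2313]
tool_rot: [0.613, 0.79, 0.001, 0.001]
ft_force: [0.0, 0.9, -0.2]
grip_width: 0.0578
```

Run:
```python
from h import *
c=save('wrist','w16'); cv2.imwrite('pics/w16c.png',cv2.resize(c['color'][0:250,200:400],None,fx=3,fy=3,interpolation=cv2.INTER_CUBIC)[:600])
go(.525,-.09,.23,74,28)
```

```text
t 29.05 pos [0.5804 0.0354 0.23  ] yaw 14.42 tilt [-6.e-04  7.e-04 -1.e+00] w 0.0581 F [-1.1 -0.6 -0.2]
slide total [-107.6  -84.9   -0. ] rows 5 each [-2.153e+01 -1.699e+01 -1.000e-02]
twist total -59.58 rows 9 each -6.62
```

View pics/w16c.png

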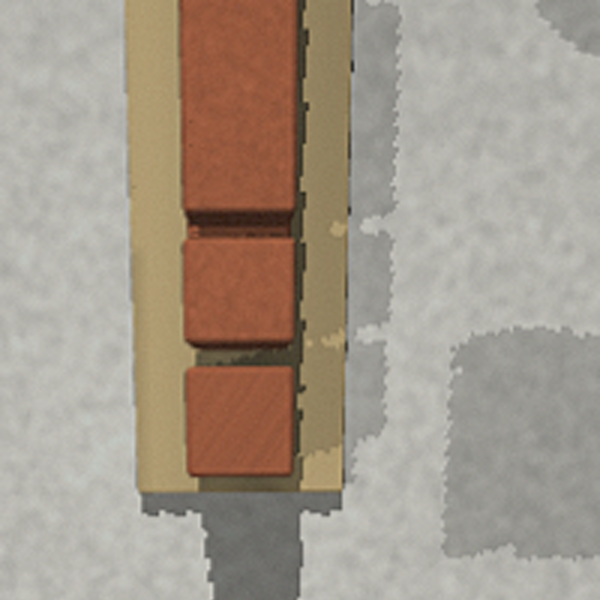

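Request:
step_arm(slide=[[-21.5,-17,0],[-21.5,-17,0],[-21.5,-17,0],[-21.5,-17,0],[-21.5,-17,0],[0,0,0],[0,0,0],[0,0,0],[0,0,0],[0,0,0],[0,0,0],[0,0,0],[0,0,0],[0,0,0],[0,0,0],[0,0,0]], twist=[0,0,0,0,0,-6.62,-6.62,-6.62,-6.62,-6.62,-6.62,-6.62,-6.62,-6.62,0,0])

```text
time: 30.38
position: [0.5247, -0.0883, 0.229]
tool_rot: [0.139, 0.99, 0.001, -0.001]
ft_force: [-0.5, -0.1, 0.2]
grip_width: 0.0585
```

Run:
```python
from h import *
c=load('w16'); A=lambda a,o,f=3:np.array(a,float)/f+o-.5+.5/f
T=np.array([[.249,-.968],[.968,.249]])  # wall axes
for n,u,z in(('wholeend',[[183,210],[296,210]],.066),('half',[[182,238],[296,238],[186,345],[296,345]],.066),('pier',[[187,367],[293,367],[188,475],[293,475]],.064)):
    q=atz(c,A(u,[200,0]),z)[:,:2]-[.5448,.1751]; print(n,(q@T.T*1000).round(1).tolist())
c=save('wrist','w17')
im=c['color']; hsv=cv2.cvtColor(im,cv2.COLOR_BGR2HSV); P=cloud(c)
m=((((hsv[...,0]<14)|(hsv[...,0]>172))&(hsv[...,1]>110)&(hsv[...,2]>40)))
n,l,s,ce=cv2.connectedComponentsWithStats(m.astype(np.uint8))
for i in range(1,n):
    if s[i,4]<300: continue
    uv=np.argwhere(l==i)[:,::-1]; print(ce[i].round(0),s[i],np.nanmedian(P[l==i][:,2]).round(4),cv2.minAreaRect((atz(c,uv,.018)[:,:2]*1000).astype(np.float32)))
```

```text
wholeend [[31.8, -15.6], [31.8, 15.9]]
half [[39.1, -16.0], [39.2, 15.9], [68.0, -15.3], [68.0, 16.2]]
pier [[74.1, -15.2], [74.1, 15.5], [105.1, -15.4], [105.2, 15.9]]
[279. 109.] [ 258   59   41  101 3999] 0.0188 ((442.80059814453125, -67.75629425048828), (39.125850677490234, 94.59031677246094), 74.06930541992188)
[504. 170.] [ 434  112  126  106 6338] 0.0627 ((564.923828125, 140.91343688964844), (57.52204895019531, 138.30433654785156), 14.400824546813965)
[179. 205.] [ 159  174   40   63 1769] 0.0127 ((506.0355224609375, -195.60940551757812), (31.997289657592773, 63.17634963989258), 59.13023376464844)
```

View pics/w17.png

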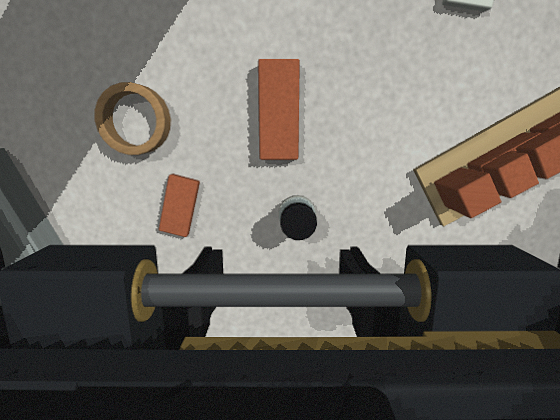

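Run:
```python
from h import *
go(.4422,-.0676,.02,74.07,28)
```

```text
t 30.4333 pos [ 0.5249 -0.0886  0.2292] yaw 74.0 tilt [-0.0022  0.0011 -1.    ] w 0.0578 F [ 0.1  0.2 -0.8]
slide total [ 84.8  -2.7 209.4] rows 9 each [ 9.42 -0.3  23.27]
twist total -0.07 rows 1 each -0.07
```

Request:
step_arm(slide=[[21,-0.7,15],[21,-0.7,20],[21,-0.7,25],[21,-0.6,25],[0,0,25],[0,0,25],[0,0,25],[0,0,15],[0,0,10],[0,0,8],[0,0,0],[0,0,0],[0,0,0]], twist=[0,0,0,0,0,0,0,0,0,0,0,0,0])

```text
time: 31.52
position: [0.4444, -0.0694, 0.0376]
tool_rot: [0.139, 0.99, -0.0, 0.0]
ft_force: [-0.3, 0.0, 0.2]
grip_width: 0.0582
```

Run:
```python
from h import *
go(.4422,-.0676,.0195,74.07,28)
```

```text
t 31.5167 pos [ 0.4444 -0.0694  0.0376] yaw 74.07 tilt [ 8.e-04 -4.e-04 -1.e+00] w 0.0582 F [-0.3  0.   0.2]
slide total [ 2.6  1.1 18.1] rows 1 each [ 2.59  1.09 18.11]
twist total 0.0 rows 1 each 0.0
```

Request:
step_arm(slide=[[2.4,1,8],[0,0,7],[0,0,2.8],[0,0,0],[0,0,0]], twist=[0,0,0,0,0])

```text
time: 31.93
position: [0.4422, -0.0678, 0.0195]
tool_rot: [0.138, 0.99, -0.0, 0.0]
ft_force: [-0.5, -0.5, 0.3]
grip_width: 0.058
```

Request:
step_arm(slide=[[0,0,0],[0,0,0],[0,0,0],[0,0,0],[0,0,0],[0,0,0],[0,0,0]], twist=[0,0,0,0,0,0,0], jaw=30, force=25)

```text
time: 32.52
position: [0.4421, -0.0677, 0.0195]
tool_rot: [0.138, 0.99, -0.0, 0.0]
ft_force: [-0.4, 0.4, 2.7]
grip_width: 0.04
```

Request:
step_arm(slide=[[0,0,-10],[0,0,-20],[0,0,-30],[0,0,-35],[0,0,-15],[0,0,0],[0,0,0]], twist=[0,0,0,0,0,0,0])

```text
time: 33.1
position: [0.4423, -0.0678, 0.1299]
tool_rot: [0.138, 0.99, -0.0, 0.001]
ft_force: [0.5, -1.0, -1.1]
grip_width: 0.0394
```

Run:
```python
from h import *
c=save('wrist','w18')
w=np.array([.249,-.968])*.035
go(.5448+w[0],.1751+w[1],.13,14.53,28)
```

```text
t 33.15 pos [ 0.4415 -0.0675  0.129 ] yaw 74.09 tilt [-6.e-04  2.e-04 -1.e+00] w 0.0398 F [ 0.3  0.1 -1.7]
slide total [-50.5 231.5  -1. ] rows 9 each [-5.61 25.72 -0.11]
twist total 59.56 rows 9 each 6.62
```

View pics/w18.png

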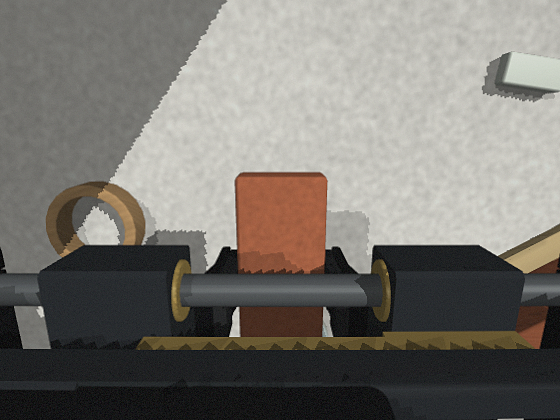

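Request:
step_arm(slide=[[-5.6,25.7,0],[-5.6,25.7,0],[-5.6,25.7,0],[-5.6,25.7,0],[-5.6,25.7,0],[-5.6,25.7,0],[-5.6,25.7,0],[-5.6,25.7,0],[-5.6,25.7,0],[0,0,0],[0,0,0],[0,0,0],[0,0,0],[0,0,0],[0,0,0],[0,0,0],[0,0,0],[0,0,0],[0,0,0],[0,0,0]], twist=[0,0,0,0,0,0,0,0,0,6.62,6.62,6.62,6.62,6.62,6.62,6.62,6.62,6.62,0,0])

```text
time: 34.82
position: [0.5527, 0.1408, 0.1274]
tool_rot: [0.611, 0.792, -0.001, -0.001]
ft_force: [0.1, -0.3, -0.9]
grip_width: 0.0396
```

Run:
```python
from h import *
c=save('wrist','w19'); cv2.imwrite('pics/w19c.png',cv2.resize(c['color'][60:350,215:350],None,fx=4,fy=4,interpolation=cv2.INTER_CUBIC)[:600])
w=np.array([.249,-.968])*.035
go(.5448+w[0],.1751+w[1],.0855,14.53,28)
```

```text
t 34.8667 pos [0.5529 0.1408 0.1277] yaw 14.67 tilt [-3.2e-03 -2.0e-04 -1.0e+00] w 0.04 F [-0.1  0.4 -0.8]
slide total [ 0.3  0.8 42.2] rows 2 each [ 0.14  0.4  21.12]
twist total 0.14 rows 1 each 0.14
```

View pics/w19.png

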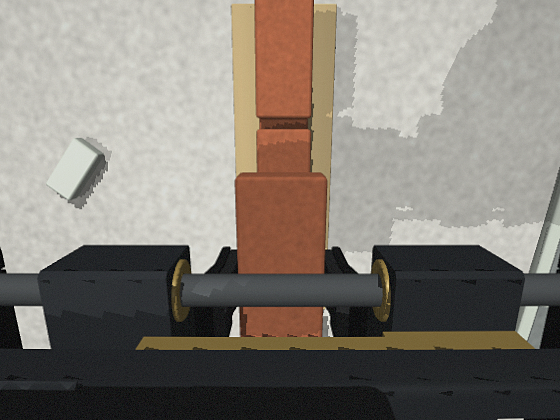

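View pics/w19c.png

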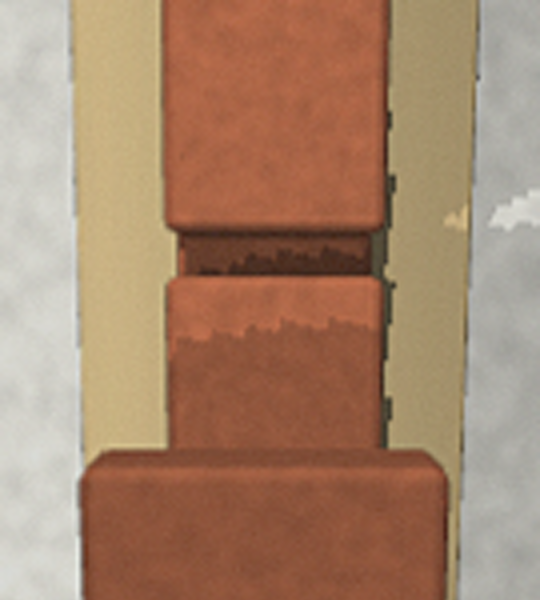

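Run:
```python
from h import *
c=load('w19'); A=lambda a,o,f=4:np.array(a,float)/f+o-.5+.5/f
print('exist end',tool(c,A([[165,228],[388,228],[161,20],[390,20]],[215,60]),.066))
print('whole',tool(c,A([[167,280],[385,280],[169,440],[383,440]],[215,60]),.066))
print('cap',tool(c,A([[82,470],[448,470],[83,590],[447,590]],[215,60]),.1262)); print('capbot',tool(c,A([[102,452],[426,452]],[215,60]),.1082))
print(np.nanmedian(cloud(c)[200:240,250:310,2]))
```

```text
exist end [[ 73.25 -14.83]
 [ 73.26  17.19]
 [101.11 -14.93]
 [101.11  16.87]]
whole [[ 65.99 -14.66]
 [ 66.    16.92]
 [ 42.83 -14.75]
 [ 42.86  17.12]]
cap [[ 46.74 -19.92]
 [ 46.77  18.98]
 [ 33.66 -20.23]
 [ 33.7   19.3 ]]
capbot [[ 46.38 -19.85]
 [ 46.41  18.67]]
0.12662318861647281
```

Request:
step_arm(slide=[[0,0.8,8],[0,0,14],[0,0,9],[0,0,3],[0,0,0],[0,0,0],[0,0,0]], twist=[0,0,0,0,0,0,0])

```text
time: 35.45
position: [0.555, 0.1412, 0.0957]
tool_rot: [0.612, 0.791, 0.0, 0.0]
ft_force: [0.7, -0.2, -1.5]
grip_width: 0.0399
```

Run:
```python
from h import *
c=save('wrist','w20'); cv2.imwrite('pics/w20c.png',cv2.resize(c['color'][90:240,215:350],None,fx=4,fy=4,interpolation=cv2.INTER_CUBIC)[:600])
w=np.array([.249,-.968])*.035
go(.5448+w[0],.1751+w[1],.0855,14.53,28)
```

```text
t 35.5 pos [0.5551 0.1412 0.0959] yaw 14.53 tilt [ 1.2e-03  1.0e-04 -1.0e+00] w 0.0402 F [-0.3 -0.1 -0.8]
slide total [ 0.5 -1.6 10.4] rows 1 each [ 0.46 -1.55 10.36]
twist total -0.0 rows 1 each -0.0
```

View pics/w20c.png

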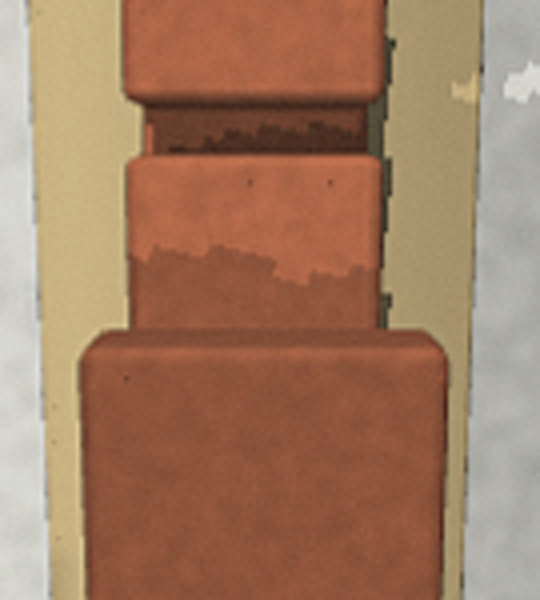

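Run:
```python
from h import *
c=load('w20'); A=lambda a,o,f=4:np.array(a,float)/f+o-.5+.5/f
print('exist end',tool(c,A([[123,97],[384,97]],[215,90]),.066))
print('whole',tool(c,A([[127,160],[382,160],[131,320],[379,320]],[215,90]),.066))
print('cap',tool(c,A([[81,350],[448,350],[87,590],[443,590]],[215,90]),.0942)); print('capbot',tool(c,A([[102,332],[428,332]],[215,90]),.0764))
```

```text
exist end [[ 73.56 -17.55]
 [ 73.57  14.14]]
whole [[ 66.13 -17.24]
 [ 66.13  14.05]
 [ 46.52 -17.21]
 [ 46.53  14.08]]
cap [[ 46.66 -19.91]
 [ 46.66  19.17]
 [ 19.87 -20.11]
 [ 19.86  19.5 ]]
capbot [[ 46.33 -19.69]
 [ 46.33  19.08]]
```

Request:
step_arm(slide=[[0,-1.2,3],[0,0,3],[0,0,1.5],[0,0,0],[0,0,0],[0,0,0]], twist=[0,0,0,0,0,0])

```text
time: 36.0
position: [0.5536, 0.1408, 0.0879]
tool_rot: [0.612, 0.791, 0.0, 0.0]
ft_force: [0.4, 0.1, -1.5]
grip_width: 0.0395
```

Run:
```python
from h import *
c=save('wrist','w21'); cv2.imwrite('pics/w21c.png',cv2.resize(c['color'][90:240,215:350],None,fx=4,fy=4,interpolation=cv2.INTER_CUBIC)[:600])
w=np.array([.249,-.968])*.035
go(.5448+w[0],.1751+w[1],.0855,14.53,28)
```

```text
t 36.05 pos [0.5536 0.1408 0.0879] yaw 14.51 tilt [ 1.e-04  0.e+00 -1.e+00] w 0.0396 F [ 0.2 -0.2 -1.5]
slide total [0.4 0.1 2.4] rows 1 each [0.41 0.06 2.38]
twist total -0.02 rows 1 each -0.02
```

View pics/w21c.png

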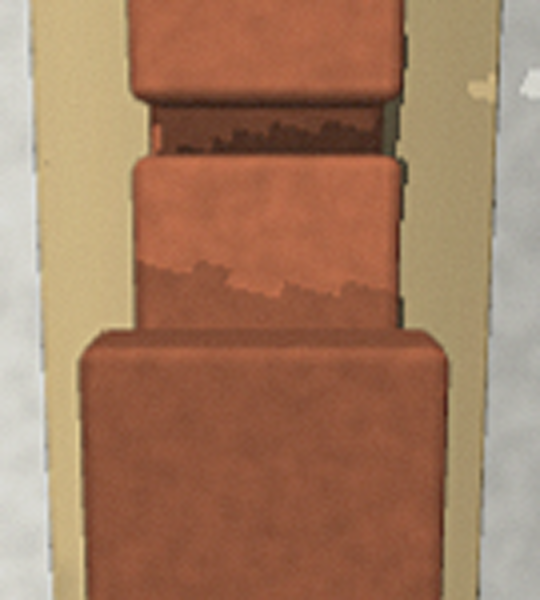

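Request:
step_arm(slide=[[0,0.3,0.8],[0,0,1],[0,0,0],[0,0,0]], twist=[0,0,0,0])

```text
time: 36.38
position: [0.5537, 0.1409, 0.086]
tool_rot: [0.612, 0.791, -0.0, -0.0]
ft_force: [0.5, -0.8, -0.9]
grip_width: 0.0397
```

Request:
step_arm(slide=[[0,0,0.6],[0,0,0],[0,0,0]], twist=[0,0,0])

```text
time: 36.63
position: [0.5538, 0.1409, 0.0856]
tool_rot: [0.612, 0.791, 0.0, 0.0]
ft_force: [0.3, -0.3, -0.1]
grip_width: 0.0397
```

Request:
step_arm(slide=[[0,0,0.5],[0,0,0],[0,0,0]], twist=[0,0,0])

```text
time: 36.88
position: [0.5538, 0.1409, 0.0856]
tool_rot: [0.612, 0.791, 0.0, 0.0]
ft_force: [-1.6, -0.2, 4.7]
grip_width: 0.0392
```

Request:
step_arm(slide=[[0,0,-0.5],[0,0,0]], twist=[0,0])

```text
time: 37.05
position: [0.5538, 0.1409, 0.0856]
tool_rot: [0.612, 0.791, 0.0, 0.0]
ft_force: [-0.5, -0.4, 2.6]
grip_width: 0.04
```

Request:
step_arm(slide=[[0,0,0],[0,0,0],[0,0,0],[0,0,0]], twist=[0,0,0,0], jaw=58)

```text
time: 37.38
position: [0.5537, 0.1409, 0.0852]
tool_rot: [0.612, 0.791, -0.0, -0.0]
ft_force: [0.6, -0.6, 0.2]
grip_width: 0.0557
```

Request:
step_arm(slide=[[0,0,-15],[0,0,-25],[0,0,-30],[-5,0,-30],[-25,0,-30],[-30,0,-20],[-30,0,0],[0,0,0],[0,0,0]], twist=[0,0,0,0,0,0,0,0,0])

```text
time: 38.13
position: [0.5766, 0.0524, 0.2356]
tool_rot: [0.613, 0.79, 0.0, 0.0]
ft_force: [0.7, 0.4, 0.1]
grip_width: 0.0577
```

Run:
```python
from h import *
c=save('wrist','w22'); s=save('scene','scene22'); t=save('top','top22')
a=cv2.resize(c['color'][0:250,150:420],None,fx=2.4,fy=2.4,interpolation=cv2.INTER_CUBIC); cv2.imwrite('pics/w22c.png',a)
cv2.imwrite('pics/s22c.png',cv2.resize(s['color'][200:280,320:480],None,fx=5,fy=5,interpolation=cv2.INTER_CUBIC))
go(.5,0,.2)
```

```text
t 38.2833 pos [0.5753 0.0546 0.2346] yaw 14.54 tilt [-2.3e-03  7.0e-04 -1.0e+00] w 0.0574 F [-0.2 -0.   0.2]
slide total [-34.  -86.6  34.7] rows 4 each [ -8.49 -21.64   8.68]
```

View pics/w22c.png

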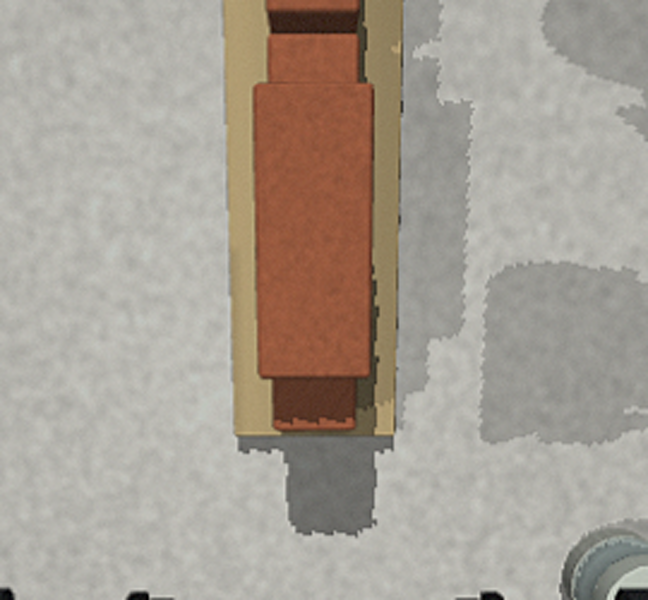

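View pics/s22c.png

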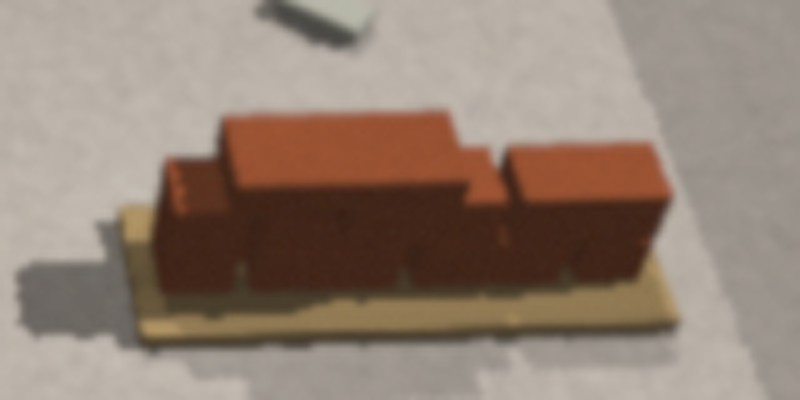

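View pics/scene22.png

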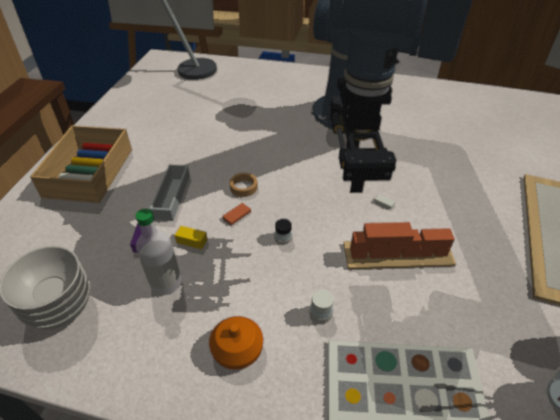

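Run:
```python
from h import *
c=load('w22'); A=lambda a,o,f=2.4:np.array(a,float)/f+o-.5+.5/f
T=np.array([[.249,-.968],[.968,.249]])
for n,u,z in(('cap',[[254,84],[373,84],[258,376],[370,376]],.084),('whole',[[267,35],[360,35]],.066),('existend',[[266,10],[359,10]],.066),('pier end',[[274,430],[355,430]],.064)):
    q=atz(c,A(u,[150,0]),z)[:,:2]-[.5448,.1751]; print(n,(q@T.T*1000).round(1).tolist())
P=cloud(c); m=P[60:140,270:290]; print('cap top z ends',np.nanmedian(P[40:60,262:300,2]),np.nanmedian(P[135:150,262:300,2]),'L/R',np.nanmedian(P[60:140,260:265,2]),np.nanmedian(P[60:140,297:302,2]))
```

```text
cap [[-10.9, -19.4], [-10.8, 19.4], [83.3, -19.7], [83.4, 19.8]]
whole [[-30.5, -15.8], [-30.4, 15.9]]
existend [[-38.2, -16.1], [-38.1, 15.5]]
pier end [[105.4, -15.3], [105.4, 15.7]]
cap top z ends 0.08478678684449104 0.08470557971318632 L/R 0.08481599000895376 0.08479907265672015
```

Run:
```python
from h import *
print(robot.hand_in())
```

```text
the job is handed in; nothing more can be done
None
```

The wall is finished and handed in at about 38 s of the 72 s allowed. I took the whole brick from the tray by its ends, regripped it across its sides and laid it in the gap. The half brick went in next, then the capping slab on top.

**Last checks from the wrist camera:**
- **Joints:** about 6 mm each side of the two bricks, and the half brick sits slightly nearer the pier. No joint stands over one in the course below.
- **Faces:** flush with the wall to about 0.5 mm, with no visible turn.
- **Capping slab:** flat, its top at 84.7–84.8 mm at all four sides. It is centred across the wall to about 0.1 mm.
- **Slab along the wall:** its centre is at about x 35.5 mm against the joint at about 35 mm. The camera read 36.2 mm, which I corrected for its bias of about 0.7 mm.
- **Other things:** in the overview picture everything else looks untouched where it stood.

**Disagreements and slips:**
- The top camera disagreed with the wrist camera by 2–3 mm, so I relied on the wrist camera.
- One row of the lift from the tray wrongly went 10 mm down before rising. I saw no harm, but the force in that instant was not recorded.

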